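Stow the camera mounts in a rail with a left-hand clamp nut

TASK

The nut on the accessory rail's clamp has a left-hand thread: turn it clockwise to undo it all the way, so that the clamp finger clears the open end of the track. Take every accessory mount (square foot, black post) out of the parts tray and slide it, upright, through the open end until it is wholly inside the track, leaving the sharpener and the battery in the tray. With all of them in and the nut still undone, turn the nut back counter-clockwise until it is tight, and let go.

Things in the scene. Friction and masses are not known exactly. Their poses are not given: they have to be found in the camera images.
- rail: Low aluminium rail fixed to the desk; origin on the desk under the centre of the track's open end (mouth); x points into the track along its length, y across it to the left, z up. A flat apron at floor height (4 mm above the desk, 60 mm wide) runs from x = -70 mm to the mouth, with two short flared guides 6 mm high at its last 15 mm.
- track_end (a point): Centre of the track's floor at its closed end (end stop), 130 mm from the mouth, 4 mm above the desk. The track is 39 mm wide inside; overhanging lips (underside 13 mm, top 17 mm above the desk) leave a 22 mm slot for the posts, so a mount's foot can enter only at the mouth. Three mounts end to end take 108 of the 130 mm.
- clamp_nut (a joint): Turn of the left-hand-threaded clamp nut, rad: 0 = tight (hard stop), 5.6 = fully undone (hard stop). Grows when the nut is turned clockwise seen from above. The nut and the clamp finger rise together 1.7 mm per rad; it stays where it is left (friction about 0.05 N m).
- nut_grip (a point): On the nut's axis, 10 mm below the top of its wing: an upright steel bar 44 long, 12 thick, 32 mm tall, over a 22 mm round hub. This point's x axis lies along the bar and turns with it. 52 mm above the desk when tight; beside the mouth at rail x = -7, y = -72 mm. A fixed 10 mm threaded stud pokes out of the wing's top, up to 76 mm above the desk.
- finger_tip (a point): Underside of the tip of the clamp finger, a flat steel arm from the stud across the right half of the apron before the mouth (rail x -14 to 0, y -84 to -11 mm). Tight: 1.5 mm above the apron, blocking a mount's foot; undone: 11 mm above it, so that the foot passes below and the post left of the tip; the arm's top is then 26 mm above the desk.
- tray: Wooden parts tray fixed to the desk, 122 x 180 x 16 mm (x, y, z), walls 3 mm, six compartments about 56 x 56 mm (2 along x, 3 along y). Origin: centre of its underside; floor 3 mm thick.
- sharpener_mid (a point): Centre of a small metal pencil sharpener, 15x26x12 mm, in one compartment: leave it in the tray.
- battery_mid (a point): Centre of a loose AA battery, 15x50x15 mm, in one compartment: leave it in the tray.
- mount0_grip (a point): Grip point on an accessory mount's axis, 46 mm above its underside; axes along the foot's sides, z up. Absent in some runs. Square steel foot 36x36x6 mm with a square black post 16x16 mm (sides parallel to the foot's) up to 58 mm and a thin screw up to 65 mm; about 90 g, heavy at the foot. Starts standing in one of the tray's compartments.
- mount1_grip (a point): Grip point on an accessory mount's axis, 46 mm above its underside; axes along the foot's sides, z up. Absent in some runs. Square steel foot 36x36x6 mm with a square black post 16x16 mm (sides parallel to the foot's) up to 58 mm and a thin screw up to 65 mm; about 90 g, heavy at the foot. Starts standing in one of the tray's compartments.
- mount2_grip (a point): Grip point on an accessory mount's axis, 46 mm above its underside; axes along the foot's sides, z up. Absent in some runs. Square steel foot 36x36x6 mm with a square black post 16x16 mm (sides parallel to the foot's) up to 58 mm and a thin screw up to 65 mm; about 90 g, heavy at the foot. Starts standing in one of the tray's compartments.
- mount3_grip (a point): Grip point on an accessory mount's axis, 46 mm above its underside; axes along the foot's sides, z up. Absent in some runs. Square steel foot 36x36x6 mm with a square black post 16x16 mm (sides parallel to the foot's) up to 58 mm and a thin screw up to 65 mm; about 90 g, heavy at the foot. Starts standing in one of the tray's compartments.
Not all that is in view belongs to the job. What is shaped like the part that bears mount2_grip but red is not meant.

How it is judged:
By the outcome, as a careful person would: the job done as asked, in the order asked, and still so for the second after the job is handed in, with the robot touching nothing.
Of mount0, mount1, mount2, mount3 only 2 to 3 are there at a start; the rules pass over those that are not, and their reading is None.
At some moment in a run one of mount0, mount1, mount2, mount3 may be knocked a few centimetres aside while the robot is not near it.
Once in a run the grip may slacken for a moment while it holds something.
It also fails if it takes over 210 s, if anything falls off the work surface, if the arm or the gripper's body presses on something with over 40 N, if the wrist force passes 120 N, or if a joint passes its speed limit or range.

ROBOT

A 6-joint arm with a two-finger parallel gripper is mounted at the origin on a cart in front of the work surface, level with it; the furniture and walls round the work are solid. World frame = base frame: x ahead of the robot, y to its left, z up, the work surface at z = 0. Lengths are in mm, angles in rad, forces in N, time in s.
With the tool pointing down it reaches from about 400 to 925 mm from the base axis. Payload 3.4 kg.
Tool frame: the origin (TCP) lies on the centre line of the jaws, within the pads' length; the fingertips stand 14 mm ahead of it and the grasp point (between the pads) lies 5 mm behind it; z points along the fingers, y is the line along which they close (so a half turn about z gives the same grasp; the last joint's range is limited). The gripper opens to 85 mm and grips with 20 to 120 N. Pads are 22 mm wide; open, the fingers measure 114 mm over their backs; the gripper's body (76 mm by 85 mm) begins 54 mm behind the grasp point. The pads swing forward as they close: fully open they stand 13 mm farther back than shut.
Start: joints at [-1.246, 0.307, 1.506, -0, 1.328, -0.073], TCP at [222.727, -530.117, 245.305] pointing down, gripper open.
Joint ranges: [-3.12, 3.12], [-1.05, 2.28], [0.14, 2.33], [-1.42, 4.57], [0.1, 2.73], [-2.68, 2.68]. Speed limits (rad/s): [2.57, 2.57, 3.14, 3.14, 3.14, 3.14].

INTERFACE

Orientations are given as a rotation vector (axis times angle).
In Python, from bench import robot, eyes gives the robot as it stands.
- The arm moves only by the shell command python3 -m handwheel 'ROWS' [FORCE]. ROWS is JSON, a list of rows, each an object of numbers: "dx", "dy", "dz": the shift along the tool's x, y, z as a fraction of full scale; "ax", "ay", "az": the turn, a rotation vector about the tool's x, y, z as a fraction of full scale; "hand": the finger opening in mm, from 0 to 85.4. A call has 1 to 8 rows; each row is the pose to reach, as a shift and turn from the pose commanded when the call began, along the tool's axes at that moment; what a row does not reach only later rows make up. Full scale, the value 1, is 100 mm for a shift and 120 degrees for a turn. A row lasts 1/12 s, in which the tool goes at most 41.7 mm and 7.16 degrees, less where a joint would pass 70% of its speed; a pose out of reach is approached as far as the arm can. A call with a number of a shift or a turn outside -1 to 1 is refused whole. A call with a gripper value outside its range is refused whole. The fingers move at their own pace and stop on an object; FORCE is the grip in N (left out, the last holds). Time passes only in rows, so rows that repeat a pose let the fingers close. It gives the time, the measured TCP pose, the force, the opening and the grip force at its end, in the units of the state.
- robot.state(): the state, without advancing time (a new reading comes with each control period).
- eyes.snapshot(name): name is "side" or "top" or "wrist"; returns a dict with "img" (400x640x3 uint8, red, green, blue), "fov_y" (degrees; the focal length in pixels is half the picture's height over the tangent of half this angle, whatever the lens; pixels are square), "cx", "cy" (the principal point, pixels), "R" (3x3) and "t" (3): a world point X has camera coordinates R X + t; the wrist camera has in their place "hand_eye" (4x4, takes a point from camera to tool coordinates, whose origin is the TCP and whose axes are the flange's). Camera axes: x right, y down, z forward; pixel columns grow to the right and rows downward; lengths in mm; the calibration is good to about 2 mm. The wrist camera is an equidistant fisheye: a pixel r from the principal point sees the ray r / f radians off the axis. A picture is of the moment at which its call begins: read the wrist's pose just before it. There is no depth.
- robot.close_job(): hands the job in; it is judged then, once.
Trained networks look in a picture, given as the dict that the camera call returned (one of the last four; its "shot" number tells which), for a name from the list of things; names that differ only in an ending like _2 or _b are one class to them, and where a whole thing is asked for, a point or a joint stands for the part that bears it (a point fixed in the world has none). Each returns a list of dicts, best first, with "p" (0 to 1); they miss things now and then, are a little off and sometimes report something else, mostly with a low value. They report only what shows in the picture. A call takes as long as a camera call. They do not tell look-alikes from the thing itself.
- eyes.look_for(picture, label): "point" ([x, y, z] in mm, in world coordinates, good to about 4 mm: the middle of the surface that is visible of it).
- eyes.regions_of(picture, label): "region" (400x640 bool, what is visible of it).
The state is a dict: "time": time; "joint_pos": joint angles; "qvel": joint speeds; "effort": joint torques, N m; "tcp_pos": TCP position; "orientation": TCP orientation; "ft_force": force on the tool from outside, world axes, zero at the start; "wrist_torque": the same for the moment, N m; "gripper_width": finger opening in mm; "gripper_force": force on a finger pad.
Only numpy, scipy, OpenCV 4.12 (cv2) and the standard library are available. Lean on these libraries where they do the work, as an engineer would, in place of code of your own. Each camera call takes 0.05 s, during which the arm holds its last target. There are 200 camera calls.

## Working session

There is one attempt and no reset: what is moved stays moved. The work goes in short steps, Python scripts to look and compute and a shell command to move; the robot and the scene stay as the last step left them, time stands still between calls to the robot, and variables do not carry over. Pictures are saved under pics/ and viewed, at most 14 in all, crops included, and the job is handed in when it is done.

```bash
mkdir -p pics; ls
cat > h.py <<'E'
import numpy as np, cv2
from scipy.spatial.transform import Rotation as Ro
from bench import robot, eyes
def save(s,n): cv2.imwrite('pics/'+n+'.png', s['img'][:,:,::-1])
def proj(s,X):
    f=200/np.tan(np.radians(s['fov_y'])/2); c=np.array(s['R'])@np.array(X,float)+s['t']
    return s['cx']+f*c[0]/c[2], s['cy']+f*c[1]/c[2]
def ray(s,u,v,z):
    f=200/np.tan(np.radians(s['fov_y'])/2); R=np.array(s['R'])
    d=R.T@np.array([(u-s['cx'])/f,(v-s['cy'])/f,1]); o=-R.T@np.array(s['t'])
    return o+d*(z-o[2])/d[2]
def wray(s,st,u,v,z):
    f=200/np.tan(np.radians(s['fov_y'])/2); dx,dy=u-s['cx'],v-s['cy']; r=np.hypot(dx,dy)+1e-9; th=r/f
    d=np.array([np.sin(th)*dx/r,np.sin(th)*dy/r,np.cos(th)]); H=np.array(s['hand_eye']); W=Ro.from_rotvec(st['orientation']).as_matrix()
    d=W@H[:3,:3]@d; o=W@H[:3,3]+st['tcp_pos']
    return o+d*(z-o[2])/d[2]
def st():
    s=robot.state(); print({k:np.round(s[k],3).tolist() for k in ('time','tcp_pos','orientation','joint_pos','ft_force','gripper_width','gripper_force')}); return s
E
python3 - <<'E'
from h import *
S=st()
print(Ro.from_rotvec(S['orientation']).as_matrix().round(3))
for n in('top','side'):
    s=eyes.snapshot(n); save(s,n+'0'); print(n,s['fov_y'],s['cx'],s['cy'],-np.array(s['R']).T@s['t'])
    for l in ('rail','tray','clamp_nut','nut_grip','finger_tip','sharpener_mid','battery_mid','mount0_grip','mount2_grip'):
        print(l,[(round(d['p'],2),np.round(d['point']).tolist()) for d in eyes.look_for(s,l)][:6])
E
```

```text
pics
{'time': 0.0, 'tcp_pos': [222.501, -529.487, 244.377], 'orientation': [-3.078, -0.62, 0.0], 'joint_pos': [-1.247, 0.308, 1.508, -0.0, 1.328, -0.074], 'ft_force': [-0.977, -0.325, 0.503], 'gripper_width': 85.478, 'gripper_force': 0.0}
[[ 0.922  0.387 -0.001]
 [ 0.387 -0.922  0.002]
 [ 0.    -0.002 -1.   ]]
top 47.66339142016988 325.019631631981 198.10463283400597 [ 365.97073224 -210.0655818  1084.5183522 ]
rail [(0.55, [492.0, -121.0, 3.0]), (0.22, [477.0, -347.0, -1.0])]
tray [(0.81, [476.0, -349.0, 2.0])]
clamp_nut [(0.42, [493.0, -123.0, 4.0])]
nut_grip [(0.67, [559.0, -135.0, 60.0])]
finger_tip [(0.71, [555.0, -140.0, 20.0]), (0.26, [561.0, -131.0, 61.0])]
sharpener_mid [(0.62, [448.0, -288.0, 15.0]), (0.33, [445.0, -341.0, 11.0])]
battery_mid [(0.63, [440.0, -409.0, 20.0])]
mount0_grip [(0.54, [497.0, -404.0, 7.0])]
mount2_grip [(0.81, [372.0, -204.0, 4.0]), (0.68, [443.0, -340.0, 10.0]), (0.61, [602.0, -312.0, 1.0])]
side 53.30437070233412 314.383074962426 197.88616589585965 [ 394.20048598 -958.20266684  457.52600874]
rail [(0.86, [499.0, -136.0, 4.0]), (0.68, [503.0, -416.0, 24.0])]
tray [(0.85, [480.0, -362.0, 5.0])]
clamp_nut [(0.45, [563.0, -145.0, 49.0])]
nut_grip [(0.55, [563.0, -140.0, 44.0]), (0.45, [502.0, -139.0, 6.0]), (0.32, [501.0, -418.0, 22.0])]
finger_tip [(0.7, [562.0, -144.0, 24.0]), (0.7, [443.0, -357.0, 20.0])]
sharpener_mid [(0.36, [479.0, -365.0, 1.0])]
battery_mid [(0.58, [439.0, -412.0, 20.0])]
mount0_grip [(0.59, [501.0, -418.0, 28.0])]
mount2_grip [(0.91, [446.0, -357.0, 22.0]), (0.85, [377.0, -210.0, 21.0]), (0.71, [608.0, -326.0, 20.0])]
```

View pics/top0.png

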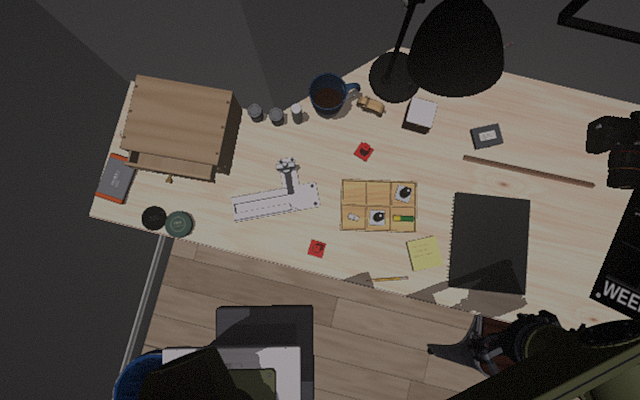

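View pics/side0.png

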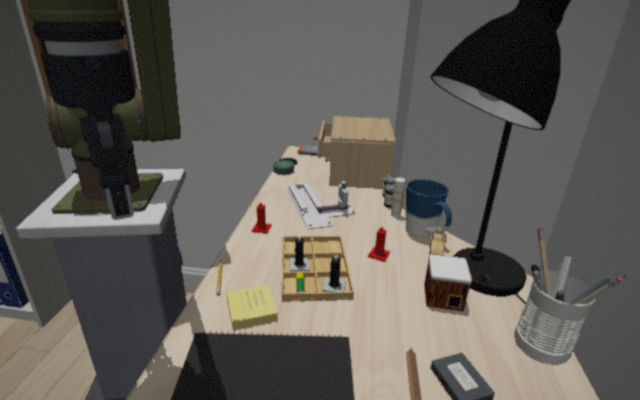

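The two mounts stand in the tray at px (403,193) and (377,217) in the top view, with the red decoys outside it at (364,151) and (317,248). The rail's closed end is at (233,212), its apron ends at (318,192), and the nut is at (287,165).

Run:
```python
from h import *
s=eyes.snapshot('top')
for l in('rail','tray','nut_grip','mount0_grip'):
    for d in eyes.regions_of(s,l)[:4]:
        m=d['region'].astype(np.uint8); r=cv2.minAreaRect(cv2.findNonZero(m)); b=cv2.boxPoints(r)
        print(l,round(d['p'],2),m.sum(),b.round(0).tolist(),[ray(s,*p,10)[:2].round().tolist() for p in b])
for p in [(234,196),(235,220),(320,207),(315,182)]: print(ray(s,*p,8).round())
c=s['img'][135:255,220:425]; cv2.imwrite('pics/topz.png',cv2.resize(c,None,fx=3.9,fy=3.9,interpolation=cv2.INTER_CUBIC)[:,:,::-1])
```

```text
rail 0.62 2601 [[225.0, 169.0], [311.0, 153.0], [321.0, 206.0], [235.0, 222.0]] [[564.0, 15.0], [600.0, -191.0], [471.0, -213.0], [437.0, -9.0]]
tray 0.89 3387 [[339.0, 230.0], [341.0, 178.0], [418.0, 180.0], [416.0, 233.0]] [[414.0, -256.0], [540.0, -262.0], [531.0, -447.0], [405.0, -438.0]]
nut_grip 0.65 3284 [[340.0, 230.0], [341.0, 179.0], [418.0, 181.0], [416.0, 233.0]] [[414.0, -257.0], [537.0, -264.0], [528.0, -447.0], [405.0, -438.0]]
nut_grip 0.57 225 [[394.0, 198.0], [399.0, 184.0], [413.0, 189.0], [409.0, 203.0]] [[488.0, -389.0], [522.0, -401.0], [509.0, -436.0], [476.0, -424.0]]
mount0_grip 0.49 198 [[394.0, 198.0], [399.0, 184.0], [412.0, 189.0], [408.0, 202.0]] [[489.0, -389.0], [522.0, -401.0], [510.0, -433.0], [478.0, -421.0]]
[500.  -6.   8.]
[442.  -9.   8.]
[ 470. -212.    8.]
[ 531. -200.    8.]
```

View pics/topz.png

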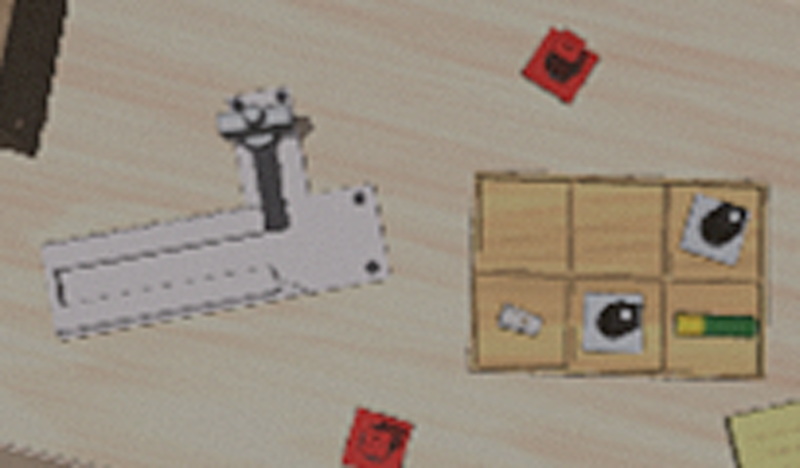

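```bash
R='' ; for i in 1; do :; done
python3 -m handwheel '[{"dx":0.4,"dy":-0.2},{"dx":0.8,"dy":-0.4},{"dx":0.86,"dy":-0.46},{"dx":0.86,"dy":-0.46}]' >/dev/null
python3 -m handwheel '[{"dx":0.4,"dy":-0.2},{"dx":0.8,"dy":-0.4},{"dx":0.86,"dy":-0.46},{"dx":0.86,"dy":-0.46}]' >/dev/null
python3 -m handwheel '[{"dx":0.4,"dy":-0.2},{"dx":0.8,"dy":-0.4},{"dx":0.86,"dy":-0.46},{"dx":0.86,"dy":-0.46}]' >/dev/null
python3 -m handwheel '[{"dx":0.4,"dy":-0.2},{"dx":0.8,"dy":-0.4},{"dx":0.86,"dy":-0.46},{"dx":0.86,"dy":-0.46}]' >/dev/null
python3 -m handwheel '[{"dx":0.4,"dy":-0.2},{"dx":0.7,"dy":-0.3},{"dx":0.7,"dy":-0.36},{"dx":0.7,"dy":-0.36}]'
python3 - <<'E'
from h import *
S=st(); s=eyes.snapshot('wrist'); save(s,'w0'); print(s['fov_y'],s['cx'],s['cy'],np.round(s['hand_eye'],3).tolist())
for l in('nut_grip','finger_tip'):
    print(l,[(round(d['p'],2),np.round(d['point']).tolist()) for d in eyes.look_for(s,l)][:4])
E
```

```text
{'time': 1.25, 'tcp_pos': [222.757, -530.111, 245.305], 'orientation': [-3.08, -0.621, -0.0], 'joint_pos': [-1.246, 0.307, 1.506, 0.0, 1.328, -0.074], 'ft_force': [-0.548, -0.778, -0.402], 'gripper_width': 85.673, 'gripper_force': 0.0}
65.70646984690485 323.9202644248307 199.19187082399034 [[0.0, -0.961, -0.277, 69.794], [1.0, 0.0, 0.001, -0.707], [-0.001, -0.277, 0.961, -128.606], [0.0, 0.0, 0.0, 1.0]]
nut_grip []
finger_tip []validation failed for argument at $[0]...
validation failed for argument at $[0]...
validation failed for argument at $[0]...
validation failed for argument at $[0]...
validation failed for argument at $[0]...
```

View pics/w0.png

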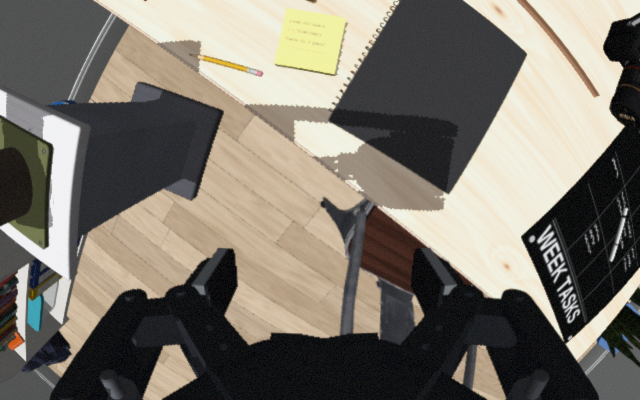

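The picture shows the arm has not moved (desk edge and pencil in view, px (230,65)). The rows were refused, probably because every key is needed.

```bash
python3 -m handwheel '[{"dx":0.4,"dy":-0.2,"dz":0,"ax":0,"ay":0,"az":0,"hand":85},{"dx":0.8,"dy":-0.4,"dz":0,"ax":0,"ay":0,"az":0,"hand":85},{"dx":0.86,"dy":-0.46,"dz":0,"ax":0,"ay":0,"az":0,"hand":85},{"dx":0.86,"dy":-0.46,"dz":0,"ax":0,"ay":0,"az":0,"hand":85}]'
```

```text
time: 1.73
tcp_pos: [285.6, -451.1, 245.3]
orientation: [-3.077, -0.626, -0.001]
ft_force: [-0.4, 0.8, -0.4]
gripper_width: 84.8
gripper_force: 0.0
```

```bash
python3 -m handwheel '[{"dx":0.4,"dy":-0.2,"dz":0,"ax":0,"ay":0,"az":0,"hand":85},{"dx":0.8,"dy":-0.4,"dz":0,"ax":0,"ay":0,"az":0,"hand":85},{"dx":0.86,"dy":-0.46,"dz":0,"ax":0,"ay":0,"az":0,"hand":85}]' >/dev/null
python3 -m handwheel '[{"dx":0.4,"dy":-0.2,"dz":0,"ax":0,"ay":0,"az":0,"hand":85},{"dx":0.8,"dy":-0.4,"dz":0,"ax":0,"ay":0,"az":0,"hand":85},{"dx":0.86,"dy":-0.46,"dz":0,"ax":0,"ay":0,"az":0,"hand":85}]' >/dev/null
python3 -m handwheel '[{"dx":0.4,"dy":-0.2,"dz":0,"ax":0,"ay":0,"az":0,"hand":85},{"dx":0.8,"dy":-0.4,"dz":0,"ax":0,"ay":0,"az":0,"hand":85},{"dx":0.86,"dy":-0.46,"dz":0,"ax":0,"ay":0,"az":0,"hand":85}]' >/dev/null
python3 -m handwheel '[{"dx":0.4,"dy":-0.2,"dz":0,"ax":0,"ay":0,"az":0,"hand":85},{"dx":0.7,"dy":-0.36,"dz":0,"ax":0,"ay":0,"az":0,"hand":85},{"dx":0.7,"dy":-0.36,"dz":0,"ax":0,"ay":0,"az":0,"hand":85},{"dx":0.7,"dy":-0.36,"dz":0,"ax":0,"ay":0,"az":0,"hand":85},{"dx":0.7,"dy":-0.36,"dz":0,"ax":0,"ay":0,"az":0,"hand":85}]'
python3 - <<'E'
from h import *
S=st(); s=eyes.snapshot('wrist'); save(s,'w1')
for l in('nut_grip','finger_tip','rail'):
    print(l,[(round(d['p'],2),np.round(d['point']).tolist()) for d in eyes.look_for(s,l)][:4])
E
```

```text
time: 2.9
tcp_pos: [519.0, -167.7, 245.2]
orientation: [3.079, 0.622, -0.001]
ft_force: [-0.0, -0.3, -0.1]
gripper_width: 85.1
gripper_force: 0.0
{'time': 2.9, 'tcp_pos': [519.025, -167.652, 245.153], 'orientation': [3.079, 0.622, -0.001], 'joint_pos': [-0.389, 0.266, 1.567, -0.001, 1.308, 0.783], 'ft_force': [-0.014, -0.318, -0.13], 'gripper_width': 85.121, 'gripper_force': 0.0}
nut_grip [(0.92, [568.0, -130.0, 61.0])]
finger_tip [(0.96, [555.0, -133.0, 16.0]), (0.56, [568.0, -132.0, 57.0])]
rail [(0.97, [497.0, -120.0, 5.0])]
```

View pics/w1.png

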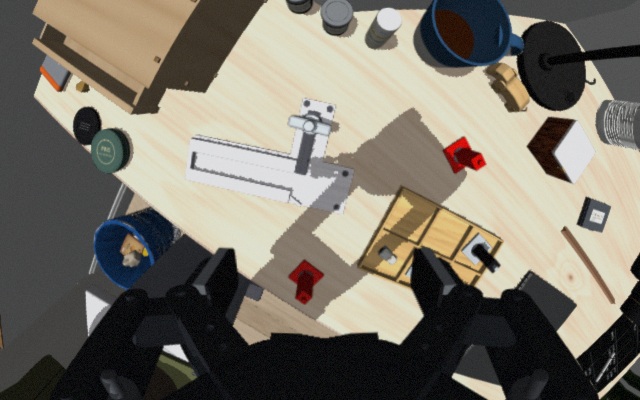

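The rail, undisturbed, fills px (188,135)–(354,212); the nut's wing is at (310,124), lying roughly across the image. I'll zoom for the exact edges.

Run:
```python
from h import *
i=cv2.imread('pics/w1.png')[90:225,180:360]; cv2.imwrite('pics/w1z.png',cv2.resize(i,None,fx=4.4,fy=4.4,interpolation=cv2.INTER_CUBIC))
```

```text
(no output)
```

View pics/w1z.png

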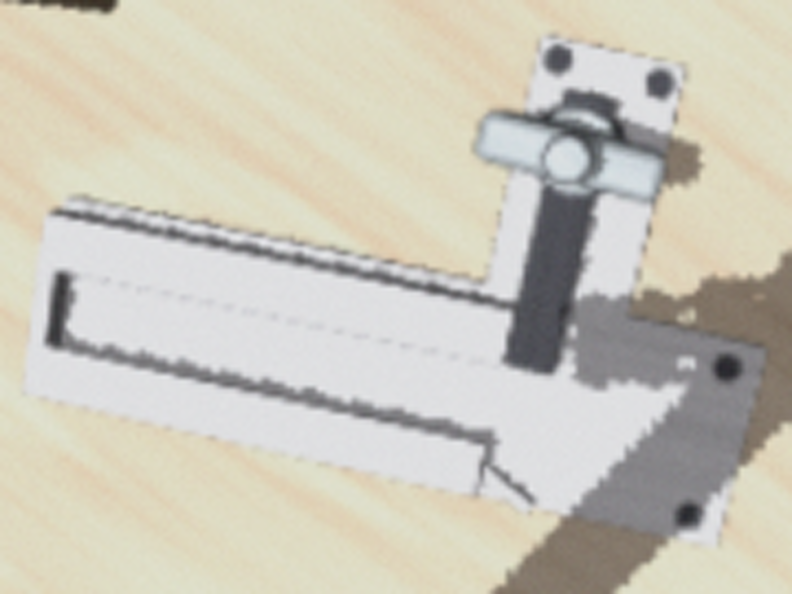

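Run:
```python
from h import *
S=robot.state(); s=eyes.snapshot('wrist')
P=lambda a,b,z: wray(s,S,a/4.4+180,b/4.4+90,z)[:2]
for n,a,b,z in [('apA',764,348,4),('apB',718,545,4),('clA',52,212,17),('clB',25,392,17),('mouthlow',478,493,17),('stud',568,160,76),('wL',482,132,62),('wR',660,178,62),('finL',507,362,15),('finR',553,372,15),('slot end top',60,270,17),('slot end bot',48,345,17),('slotmouth bot',490,437,17)]: print(n,P(a,b,z).round(1))
A=(P(764,348,4)+P(718,545,4))/2; C=(P(52,212,17)+P(25,392,17))/2
d=C-A;print('apron mid',A,'len',np.hypot(*d),'yaw',np.arctan2(d[1],d[0])); u=d/np.hypot(*d); n=np.array([-u[1],u[0]]); M=A+70*u
print('mouth',M,'nut pred',M-7*u-72*n); w=P(660,178,62)-P(482,132,62); print('wing yaw',np.arctan2(w[1],w[0]),np.hypot(*w),(P(660,178,62)+P(482,132,62))/2)
```

```text
apA [ 533.3 -200.8]
apB [ 475.8 -212. ]
clA [497.  -2.]
clB [444.8  -9.5]
mouthlow [ 467.9 -142.7]
stud [ 564.6 -133. ]
wL [ 562.4 -112.1]
wR [ 568.  -153.6]
finL [ 504.6 -136.8]
finR [ 506.8 -149.3]
slot end top [482.4  -9.5]
slot end bot [460.6 -12.5]
slotmouth bot [ 484.  -140.1]
apron mid [ 504.54069641 -206.36926433] len 203.448126273352 yaw 1.737023757098992
mouth [ 492.95828874 -137.33414405] nut pred [ 565.1240818  -132.32432247]
wing yaw -1.437054818967606 41.89998770390251 [ 565.22087831 -132.82580435]
```

```bash
python3 -m handwheel '[{"dx":0.3,"dy":-0.07,"dz":0.2,"ax":0,"ay":0,"az":-0.06,"hand":85},{"dx":0.56,"dy":-0.144,"dz":0.4,"ax":0,"ay":0,"az":-0.12,"hand":85},{"dx":0.56,"dy":-0.144,"dz":0.6,"ax":0,"ay":0,"az":-0.18,"hand":85},{"dx":0.56,"dy":-0.144,"dz":0.8,"ax":0,"ay":0,"az":-0.24,"hand":85},{"dx":0.56,"dy":-0.144,"dz":0.9,"ax":0,"ay":0,"az":-0.3,"hand":85},{"dx":0.56,"dy":-0.144,"dz":0.95,"ax":0,"ay":0,"az":-0.36,"hand":85},{"dx":0.56,"dy":-0.144,"dz":0.95,"ax":0,"ay":0,"az":-0.42,"hand":85},{"dx":0.56,"dy":-0.144,"dz":0.95,"ax":0,"ay":0,"az":-0.45,"hand":85}]' >/dev/null
python3 -m handwheel '[{"dx":0,"dy":0,"dz":0,"ax":0,"ay":0,"az":-0.06,"hand":60},{"dx":0,"dy":0,"dz":0,"ax":0,"ay":0,"az":-0.12,"hand":60},{"dx":0,"dy":0,"dz":0,"ax":0,"ay":0,"az":-0.173,"hand":60},{"dx":0,"dy":0,"dz":0,"ax":0,"ay":0,"az":-0.173,"hand":60},{"dx":0,"dy":0,"dz":0,"ax":0,"ay":0,"az":-0.173,"hand":60},{"dx":0,"dy":0,"dz":0,"ax":0,"ay":0,"az":-0.173,"hand":60}]'
python3 - <<'E'
from h import *
S=st(); s=eyes.snapshot('wrist'); save(s,'w2')
R=Ro.from_rotvec(S['orientation']).as_matrix(); print('yaw',np.arctan2(R[1,0],R[0,0]))
d=eyes.regions_of(s,'nut_grip')
for e in d[:2]: print(e['p'],cv2.boundingRect(cv2.findNonZero(e['region'].astype(np.uint8))))
E
```

```text
time: 4.32
tcp_pos: [565.1, -132.5, 150.4]
orientation: [2.075, 2.359, 0.0]
ft_force: [-0.4, -0.6, 0.1]
gripper_width: 60.0
gripper_force: 0.0
{'time': 4.317, 'tcp_pos': [565.063, -132.479, 150.418], 'orientation': [2.075, 2.359, 0.0], 'joint_pos': [-0.303, 0.4, 1.623, -0.0, 1.119, -0.431], 'ft_force': [-0.428, -0.641, 0.089], 'gripper_width': 60.006, 'gripper_force': 0.0}
yaw 1.6989488576535212
0.86 (312, 173, 26, 62)
```

View pics/w2.png

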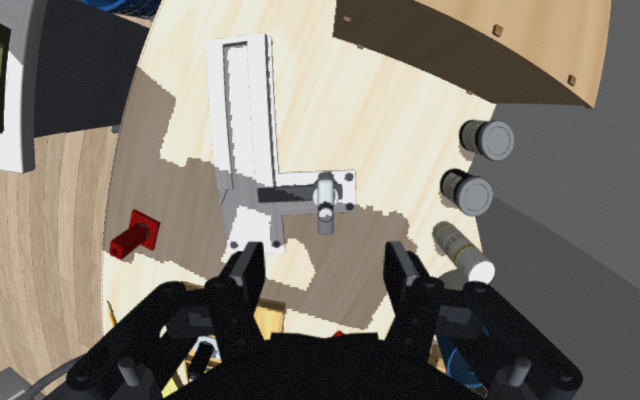

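The wing lies vertically at px (325,173–234), centred between the jaws and aligned. Descending to grip.

```bash
python3 -m handwheel '[{"dx":0,"dy":0,"dz":0.3,"ax":0,"ay":0,"az":0,"hand":60},{"dx":0,"dy":0,"dz":0.5,"ax":0,"ay":0,"az":0,"hand":60},{"dx":0,"dy":0,"dz":0.7,"ax":0,"ay":0,"az":0,"hand":60},{"dx":0,"dy":0,"dz":0.9,"ax":0,"ay":0,"az":0,"hand":60},{"dx":0,"dy":0,"dz":1,"ax":0,"ay":0,"az":0,"hand":60},{"dx":0,"dy":0,"dz":1,"ax":0,"ay":0,"az":0,"hand":60}]' 50
python3 -m handwheel '[{"dx":0,"dy":0,"dz":0.03,"ax":0,"ay":0,"az":0,"hand":30},{"dx":0,"dy":0,"dz":0.03,"ax":0,"ay":0,"az":0,"hand":20},{"dx":0,"dy":0,"dz":0.03,"ax":0,"ay":0,"az":0,"hand":5},{"dx":0,"dy":0,"dz":0.03,"ax":0,"ay":0,"az":0,"hand":5},{"dx":0,"dy":0,"dz":0.03,"ax":0,"ay":0,"az":0,"hand":5},{"dx":0,"dy":0,"dz":0.03,"ax":0,"ay":0,"az":0,"hand":5},{"dx":0,"dy":0,"dz":0.03,"ax":0,"ay":0,"az":0,"hand":5},{"dx":0,"dy":0,"dz":0.03,"ax":0,"ay":0,"az":0,"hand":5}]' 50
```

```text
time: 4.92
tcp_pos: [563.4, -131.4, 48.0]
orientation: [-2.068, -2.359, 0.003]
ft_force: [0.3, 0.0, -0.5]
gripper_width: 60.2
gripper_force: 0.0
time: 5.58
tcp_pos: [566.0, -132.2, 48.5]
orientation: [2.069, 2.362, 0.001]
ft_force: [-0.7, 0.6, 6.5]
gripper_width: 11.2
gripper_force: 51.6
```

```bash
python3 -m handwheel '[{"dx":0,"dy":0,"dz":-0.002,"ax":0,"ay":0,"az":0.055,"hand":5},{"dx":0,"dy":0,"dz":-0.004,"ax":0,"ay":0,"az":0.11,"hand":5},{"dx":0,"dy":0,"dz":-0.006,"ax":0,"ay":0,"az":0.165,"hand":5},{"dx":0,"dy":0,"dz":-0.008,"ax":0,"ay":0,"az":0.22,"hand":5},{"dx":0,"dy":0,"dz":-0.01,"ax":0,"ay":0,"az":0.275,"hand":5},{"dx":0,"dy":0,"dz":-0.012,"ax":0,"ay":0,"az":0.33,"hand":5},{"dx":0,"dy":0,"dz":-0.014,"ax":0,"ay":0,"az":0.385,"hand":5},{"dx":0,"dy":0,"dz":-0.016,"ax":0,"ay":0,"az":0.44,"hand":5}]'
python3 -m handwheel '[{"dx":0,"dy":0,"dz":-0.002,"ax":0,"ay":0,"az":0.055,"hand":5},{"dx":0,"dy":0,"dz":-0.004,"ax":0,"ay":0,"az":0.11,"hand":5},{"dx":0,"dy":0,"dz":-0.006,"ax":0,"ay":0,"az":0.165,"hand":5},{"dx":0,"dy":0,"dz":-0.008,"ax":0,"ay":0,"az":0.22,"hand":5},{"dx":0,"dy":0,"dz":-0.01,"ax":0,"ay":0,"az":0.275,"hand":5},{"dx":0,"dy":0,"dz":-0.012,"ax":0,"ay":0,"az":0.33,"hand":5},{"dx":0,"dy":0,"dz":-0.014,"ax":0,"ay":0,"az":0.385,"hand":5},{"dx":0,"dy":0,"dz":-0.016,"ax":0,"ay":0,"az":0.44,"hand":5}]'
python3 -m handwheel '[{"dx":0,"dy":0,"dz":-0.002,"ax":0,"ay":0,"az":0.055,"hand":5},{"dx":0,"dy":0,"dz":-0.004,"ax":0,"ay":0,"az":0.11,"hand":5},{"dx":0,"dy":0,"dz":-0.006,"ax":0,"ay":0,"az":0.165,"hand":5},{"dx":0,"dy":0,"dz":-0.008,"ax":0,"ay":0,"az":0.22,"hand":5},{"dx":0,"dy":0,"dz":-0.01,"ax":0,"ay":0,"az":0.275,"hand":5},{"dx":0,"dy":0,"dz":-0.012,"ax":0,"ay":0,"az":0.33,"hand":5},{"dx":0,"dy":0,"dz":-0.014,"ax":0,"ay":0,"az":0.385,"hand":5},{"dx":0,"dy":0,"dz":-0.016,"ax":0,"ay":0,"az":0.44,"hand":5}]'
python3 - <<'E'
from h import *
S=st();print(S['wrist_torque'])
E
```

```text
time: 6.25
tcp_pos: [565.7, -132.1, 50.0]
orientation: [2.907, 1.188, 0.002]
ft_force: [-1.2, -0.4, 6.8]
gripper_width: 11.0
gripper_force: 51.9
time: 6.92
tcp_pos: [565.6, -131.8, 51.6]
orientation: [-3.133, 0.229, -0.002]
ft_force: [-1.8, 1.3, 6.6]
gripper_width: 11.2
gripper_force: 51.9
time: 7.58
tcp_pos: [565.8, -131.5, 53.2]
orientation: [-2.703, 1.598, -0.002]
ft_force: [-0.9, 2.4, 5.9]
gripper_width: 11.1
gripper_force: 51.8
{'time': 7.583, 'tcp_pos': [565.757, -131.53, 53.197], 'orientation': [-2.703, 1.598, -0.002], 'joint_pos': [-0.302, 0.517, 1.722, 0.001, 0.901, 2.336], 'ft_force': [-0.946, 2.358, 5.941], 'gripper_width': 11.052, 'gripper_force': 51.805}
[0.35604789 0.14789615 0.09420839]
```

```bash
python3 -m handwheel '[{"dx":0,"dy":0,"dz":0,"ax":0,"ay":0,"az":0,"hand":66},{"dx":0,"dy":0,"dz":0,"ax":0,"ay":0,"az":0,"hand":66},{"dx":0,"dy":0,"dz":0,"ax":0,"ay":0,"az":0,"hand":66},{"dx":0,"dy":0,"dz":0,"ax":0,"ay":0,"az":0,"hand":66},{"dx":0,"dy":0,"dz":0,"ax":0,"ay":0,"az":0,"hand":66},{"dx":0,"dy":0,"dz":0,"ax":0,"ay":0,"az":0,"hand":66}]'
python3 -m handwheel '[{"dx":0,"dy":0,"dz":0,"ax":0,"ay":0,"az":-0.5,"hand":66},{"dx":0,"dy":0,"dz":0,"ax":0,"ay":0,"az":-0.5,"hand":66},{"dx":0,"dy":0,"dz":0,"ax":0,"ay":0,"az":-0.5,"hand":66},{"dx":0,"dy":0,"dz":0,"ax":0,"ay":0,"az":-0.5,"hand":66},{"dx":0,"dy":0,"dz":0,"ax":0,"ay":0,"az":-0.5,"hand":66},{"dx":0,"dy":0,"dz":0,"ax":0,"ay":0,"az":-0.5,"hand":66},{"dx":0,"dy":0,"dz":0,"ax":0,"ay":0,"az":-0.5,"hand":66},{"dx":0,"dy":0,"dz":0,"ax":0,"ay":0,"az":-0.5,"hand":66}]'
python3 - <<'E'
from h import *
S=st()
R=Ro.from_rotvec(S['orientation']).as_matrix(); print('yaw',np.arctan2(R[1,0],R[0,0]))
E
```

```text
time: 8.08
tcp_pos: [565.1, -132.0, 51.9]
orientation: [2.709, -1.59, -0.001]
ft_force: [-0.3, -0.7, 0.2]
gripper_width: 66.3
gripper_force: 0.0
time: 8.75
tcp_pos: [565.2, -132.0, 51.9]
orientation: [-3.14, 0.087, 0.0]
ft_force: [-0.1, 0.4, -0.5]
gripper_width: 65.6
gripper_force: 0.0
{'time': 8.75, 'tcp_pos': [565.151, -131.967, 51.949], 'orientation': [-3.14, 0.087, 0.0], 'joint_pos': [-0.302, 0.519, 1.723, -0.0, 0.9, 1.324], 'ft_force': [-0.07, 0.413, -0.536], 'gripper_width': 65.603, 'gripper_force': 0.0}
yaw -0.05535132682248313
```

```bash
python3 -m handwheel '[{"dx":0,"dy":0,"dz":0,"ax":0,"ay":0,"az":-0.46,"hand":66},{"dx":0,"dy":0,"dz":0,"ax":0,"ay":0,"az":-0.46,"hand":66},{"dx":0,"dy":0,"dz":0,"ax":0,"ay":0,"az":-0.46,"hand":66},{"dx":0,"dy":0,"dz":0,"ax":0,"ay":0,"az":-0.46,"hand":66},{"dx":0,"dy":0,"dz":0,"ax":0,"ay":0,"az":-0.46,"hand":66},{"dx":0,"dy":0,"dz":0,"ax":0,"ay":0,"az":-0.46,"hand":66},{"dx":0,"dy":0,"dz":0,"ax":0,"ay":0,"az":-0.46,"hand":66},{"dx":0,"dy":0,"dz":0,"ax":0,"ay":0,"az":-0.46,"hand":66}]' >/dev/null
python3 -m handwheel '[{"dx":0,"dy":0,"dz":0,"ax":0,"ay":0,"az":-0.46,"hand":66},{"dx":0,"dy":0,"dz":0,"ax":0,"ay":0,"az":-0.46,"hand":66},{"dx":0,"dy":0,"dz":0,"ax":0,"ay":0,"az":-0.46,"hand":66},{"dx":0,"dy":0,"dz":0,"ax":0,"ay":0,"az":-0.46,"hand":66},{"dx":0,"dy":0,"dz":0,"ax":0,"ay":0,"az":-0.46,"hand":66},{"dx":0,"dy":0,"dz":0,"ax":0,"ay":0,"az":-0.46,"hand":66},{"dx":0,"dy":0,"dz":0,"ax":0,"ay":0,"az":-0.46,"hand":66},{"dx":0,"dy":0,"dz":0,"ax":0,"ay":0,"az":-0.46,"hand":66}]' >/dev/null
python3 -m handwheel '[{"dx":0,"dy":0,"dz":0,"ax":0,"ay":0,"az":-0.05,"hand":66},{"dx":0,"dy":0,"dz":0,"ax":0,"ay":0,"az":-0.098,"hand":60},{"dx":0,"dy":0,"dz":0,"ax":0,"ay":0,"az":-0.098,"hand":40},{"dx":0,"dy":0,"dz":0,"ax":0,"ay":0,"az":-0.098,"hand":20},{"dx":0,"dy":0,"dz":0,"ax":0,"ay":0,"az":-0.098,"hand":5},{"dx":0,"dy":0,"dz":0,"ax":0,"ay":0,"az":-0.098,"hand":5},{"dx":0,"dy":0,"dz":0,"ax":0,"ay":0,"az":-0.098,"hand":5},{"dx":0,"dy":0,"dz":0,"ax":0,"ay":0,"az":-0.098,"hand":5}]'
python3 - <<'E'
from h import *
S=st()
R=Ro.from_rotvec(S['orientation']).as_matrix(); print('yaw',np.arctan2(R[1,0],R[0,0]))
E
```

```text
time: 10.75
tcp_pos: [565.7, -131.7, 52.3]
orientation: [1.605, 2.7, 0.001]
ft_force: [1.5, 1.3, 0.5]
gripper_width: 11.3
gripper_force: 51.1
{'time': 10.75, 'tcp_pos': [565.73, -131.699, 52.26], 'orientation': [1.605, 2.7, 0.001], 'joint_pos': [-0.302, 0.518, 1.723, 0.001, 0.9, -0.801], 'ft_force': [1.527, 1.268, 0.52], 'gripper_width': 11.271, 'gripper_force': 51.085}
yaw 2.0691655220692877
```

```bash
python3 -m handwheel '[{"dx":0,"dy":0,"dz":-0.002,"ax":0,"ay":0,"az":0.055,"hand":5},{"dx":0,"dy":0,"dz":-0.004,"ax":0,"ay":0,"az":0.11,"hand":5},{"dx":0,"dy":0,"dz":-0.006,"ax":0,"ay":0,"az":0.165,"hand":5},{"dx":0,"dy":0,"dz":-0.008,"ax":0,"ay":0,"az":0.22,"hand":5},{"dx":0,"dy":0,"dz":-0.01,"ax":0,"ay":0,"az":0.275,"hand":5},{"dx":0,"dy":0,"dz":-0.012,"ax":0,"ay":0,"az":0.33,"hand":5},{"dx":0,"dy":0,"dz":-0.014,"ax":0,"ay":0,"az":0.385,"hand":5},{"dx":0,"dy":0,"dz":-0.016,"ax":0,"ay":0,"az":0.44,"hand":5}]' >/dev/null
python3 -m handwheel '[{"dx":0,"dy":0,"dz":-0.002,"ax":0,"ay":0,"az":0.055,"hand":5},{"dx":0,"dy":0,"dz":-0.004,"ax":0,"ay":0,"az":0.11,"hand":5},{"dx":0,"dy":0,"dz":-0.006,"ax":0,"ay":0,"az":0.165,"hand":5},{"dx":0,"dy":0,"dz":-0.008,"ax":0,"ay":0,"az":0.22,"hand":5},{"dx":0,"dy":0,"dz":-0.01,"ax":0,"ay":0,"az":0.275,"hand":5},{"dx":0,"dy":0,"dz":-0.012,"ax":0,"ay":0,"az":0.33,"hand":5},{"dx":0,"dy":0,"dz":-0.014,"ax":0,"ay":0,"az":0.385,"hand":5},{"dx":0,"dy":0,"dz":-0.016,"ax":0,"ay":0,"az":0.44,"hand":5}]'
python3 -m handwheel '[{"dx":0,"dy":0,"dz":-0.002,"ax":0,"ay":0,"az":0.055,"hand":5},{"dx":0,"dy":0,"dz":-0.004,"ax":0,"ay":0,"az":0.11,"hand":5},{"dx":0,"dy":0,"dz":-0.006,"ax":0,"ay":0,"az":0.165,"hand":5},{"dx":0,"dy":0,"dz":-0.008,"ax":0,"ay":0,"az":0.22,"hand":5},{"dx":0,"dy":0,"dz":-0.01,"ax":0,"ay":0,"az":0.275,"hand":5},{"dx":0,"dy":0,"dz":-0.012,"ax":0,"ay":0,"az":0.32,"hand":5},{"dx":0,"dy":0,"dz":-0.014,"ax":0,"ay":0,"az":0.36,"hand":5},{"dx":0,"dy":0,"dz":-0.015,"ax":0,"ay":0,"az":0.4,"hand":5}]'
python3 - <<'E'
from h import *
S=st(); print(S['wrist_torque'])
E
python3 -m handwheel '[{"dx":0,"dy":0,"dz":0,"ax":0,"ay":0,"az":0.02,"hand":5},{"dx":0,"dy":0,"dz":-0.001,"ax":0,"ay":0,"az":0.04,"hand":5},{"dx":0,"dy":0,"dz":-0.002,"ax":0,"ay":0,"az":0.06,"hand":5},{"dx":0,"dy":0,"dz":-0.002,"ax":0,"ay":0,"az":0.07,"hand":5},{"dx":0,"dy":0,"dz":-0.002,"ax":0,"ay":0,"az":0.07,"hand":5}]'
python3 - <<'E'
from h import *
S=st(); print(S['wrist_torque'])
R=Ro.from_rotvec(S['orientation']).as_matrix(); print('yaw',np.arctan2(R[1,0],R[0,0]))
E
```

```text
time: 12.08
tcp_pos: [566.1, -131.7, 55.4]
orientation: [-3.122, -0.346, -0.003]
ft_force: [2.7, 1.1, -0.1]
gripper_width: 11.4
gripper_force: 50.9
time: 12.75
tcp_pos: [566.1, -131.9, 56.8]
orientation: [-2.994, 0.951, -0.003]
ft_force: [2.1, 1.2, -1.2]
gripper_width: 10.9
gripper_force: 50.9
{'time': 12.75, 'tcp_pos': [566.14, -131.897, 56.827], 'orientation': [-2.994, 0.951, -0.003], 'joint_pos': [-0.302, 0.512, 1.718, 0.001, 0.909, 1.884], 'ft_force': [2.06, 1.152, -1.242], 'gripper_width': 10.909, 'gripper_force': 50.85}
[ 0.28391693 -0.40122851  0.02028699]
time: 13.17
tcp_pos: [566.1, -132.0, 57.1]
orientation: [2.92, -1.159, 0.003]
ft_force: [2.3, 1.5, -2.1]
gripper_width: 11.3
gripper_force: 55.0
{'time': 13.167, 'tcp_pos': [566.102, -131.982, 57.06], 'orientation': [2.92, -1.159, 0.003], 'joint_pos': [-0.302, 0.512, 1.718, -0.0, 0.91, 2.025], 'ft_force': [2.323, 1.477, -2.057], 'gripper_width': 11.304, 'gripper_force': 55.03}
[ 0.29654027 -0.62794305  1.03981619]
yaw -0.7555456913509926
```

```bash
python3 -m handwheel '[{"dx":0,"dy":0,"dz":0,"ax":0,"ay":0,"az":-0.01,"hand":60},{"dx":0,"dy":0,"dz":0,"ax":0,"ay":0,"az":-0.01,"hand":60},{"dx":0,"dy":0,"dz":0,"ax":0,"ay":0,"az":-0.01,"hand":60},{"dx":0,"dy":0,"dz":0,"ax":0,"ay":0,"az":-0.01,"hand":60},{"dx":0,"dy":0,"dz":0,"ax":0,"ay":0,"az":-0.01,"hand":60},{"dx":0,"dy":0,"dz":-0.4,"ax":0,"ay":0,"az":-0.01,"hand":60},{"dx":0,"dy":0,"dz":-0.8,"ax":0,"ay":0,"az":-0.01,"hand":60},{"dx":0,"dy":0,"dz":-1,"ax":0,"ay":0,"az":-0.01,"hand":60}]'
python3 -m handwheel '[{"dx":0.1,"dy":0.25,"dz":-0.2,"ax":0,"ay":0,"az":-0.055,"hand":60},{"dx":0.2,"dy":0.5,"dz":-0.4,"ax":0,"ay":0,"az":-0.11,"hand":60},{"dx":0.35,"dy":0.79,"dz":-0.5,"ax":0,"ay":0,"az":-0.165,"hand":60},{"dx":0.35,"dy":0.79,"dz":-0.5,"ax":0,"ay":0,"az":-0.22,"hand":60},{"dx":0.35,"dy":0.79,"dz":-0.5,"ax":0,"ay":0,"az":-0.28,"hand":60},{"dx":0.35,"dy":0.79,"dz":-0.5,"ax":0,"ay":0,"az":-0.34,"hand":60},{"dx":0.35,"dy":0.79,"dz":-0.5,"ax":0,"ay":0,"az":-0.4,"hand":60},{"dx":0.35,"dy":0.79,"dz":-0.5,"ax":0,"ay":0,"az":-0.45,"hand":60}]' >/dev/null
python3 -m handwheel '[{"dx":-0.15,"dy":0.25,"dz":-0.1,"ax":0,"ay":0,"az":-0.055,"hand":60},{"dx":-0.3,"dy":0.5,"dz":-0.2,"ax":0,"ay":0,"az":-0.11,"hand":60},{"dx":-0.45,"dy":0.79,"dz":-0.23,"ax":0,"ay":0,"az":-0.165,"hand":60},{"dx":-0.6,"dy":1,"dz":-0.23,"ax":0,"ay":0,"az":-0.22,"hand":60},{"dx":-0.6,"dy":1,"dz":-0.23,"ax":0,"ay":0,"az":-0.28,"hand":60},{"dx":-0.6,"dy":1,"dz":-0.23,"ax":0,"ay":0,"az":-0.34,"hand":60},{"dx":-0.6,"dy":1,"dz":-0.23,"ax":0,"ay":0,"az":-0.4,"hand":60},{"dx":-0.6,"dy":1,"dz":-0.23,"ax":0,"ay":0,"az":-0.45,"hand":60}]'
```

```text
time: 13.83
tcp_pos: [566.8, -132.6, 160.7]
orientation: [-2.931, 1.131, -0.007]
ft_force: [2.1, -0.3, 0.4]
gripper_width: 59.9
gripper_force: 0.0
time: 15.17
tcp_pos: [499.2, -324.5, 229.9]
orientation: [-2.633, -1.713, 0.0]
ft_force: [-0.1, -0.5, 0.5]
gripper_width: 59.9
gripper_force: 0.0
```

```bash
python3 -m handwheel '[{"dx":-0.3,"dy":0.03,"dz":0,"ax":0,"ay":0,"az":-0.05,"hand":60},{"dx":-0.53,"dy":0.03,"dz":0,"ax":0,"ay":0,"az":-0.1,"hand":60},{"dx":-0.53,"dy":0.03,"dz":0,"ax":0,"ay":0,"az":-0.15,"hand":60},{"dx":-0.53,"dy":0.03,"dz":0,"ax":0,"ay":0,"az":-0.21,"hand":60},{"dx":-0.53,"dy":0.03,"dz":0,"ax":0,"ay":0,"az":-0.21,"hand":60},{"dx":-0.53,"dy":0.03,"dz":0,"ax":0,"ay":0,"az":-0.21,"hand":60}]'
python3 - <<'E'
from h import *
S=st(); s=eyes.snapshot('wrist'); save(s,'w3')
R=Ro.from_rotvec(S['orientation']).as_matrix(); print('yaw',np.arctan2(R[1,0],R[0,0]))
for e in eyes.look_for(s,'mount0_grip'): print('pt',round(e['p'],2),np.round(e['point']))
for e in eyes.regions_of(s,'mount0_grip'):
    x,y,w,h=cv2.boundingRect(cv2.findNonZero(e['region'].astype(np.uint8))); print(round(e['p'],2),x,y,w,h)
E
```

```text
time: 15.67
tcp_pos: [480.5, -373.7, 229.8]
orientation: [-2.206, -2.236, 0.0]
ft_force: [0.8, -0.2, 0.7]
gripper_width: 59.9
gripper_force: 0.0
{'time': 15.667, 'tcp_pos': [480.484, -373.666, 229.844], 'orientation': [-2.206, -2.236, 0.0], 'joint_pos': [-0.73, 0.365, 1.456, -0.0, 1.321, -0.744], 'ft_force': [0.785, -0.17, 0.677], 'gripper_width': 59.865, 'gripper_force': 0.0}
yaw 1.5846139228957017
pt 0.63 [ 501. -408.    8.]
pt 0.55 [ 501. -191.    8.]
0.9 324 186 38 43
```

View pics/w3.png

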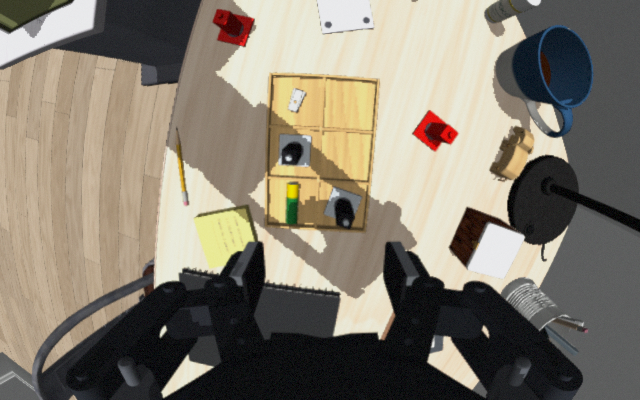

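The tray shows both mounts, one with its foot at px (344,205) and one at (295,150). The sharpener is at (297,100) and the battery at (292,202). I'll zoom in for the feet's corners.

Run:
```python
from h import *
i=cv2.imread('pics/w3.png')[120:235,255:385]; cv2.imwrite('pics/w3z.png',cv2.resize(i,None,fx=5,fy=5,interpolation=cv2.INTER_CUBIC))
```

```text
(no output)
```

View pics/w3z.png

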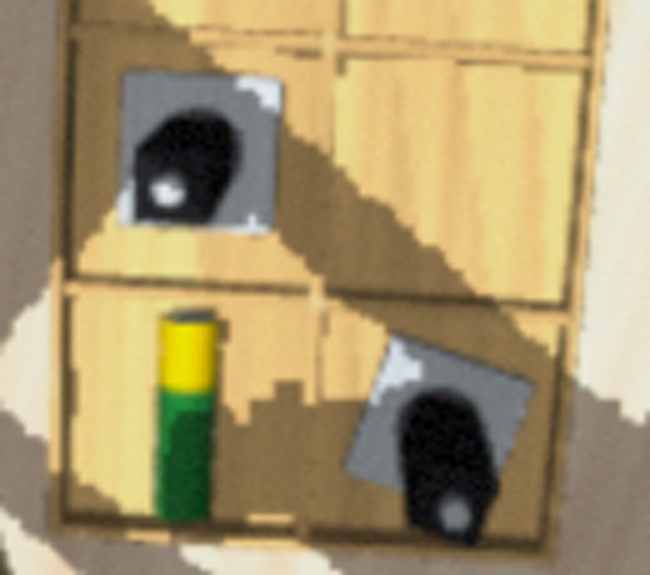

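Run:
```python
from h import *
S=robot.state(); s=eyes.snapshot('wrist')
P=lambda a,b,z=9: wray(s,S,a/5+255,b/5+120,z)[:2]
b=[P(*p) for p in [(123,72),(283,80),(273,235),(120,227)]]
print('B',np.mean(b,0)); 
for i in range(4): e=b[(i+1)%4]-b[i]; print(np.hypot(*e),np.arctan2(e[1],e[0])%(np.pi/2))
a=[P(*p) for p in [(392,335),(535,382),(347,468)]]
print('A',(a[1]+a[2])/2)
for i,j in((0,1),(0,2)): e=a[j]-a[i]; print(np.hypot(*e),np.arctan2(e[1],e[0])%(np.pi/2))
print('screw tips z68: B',P(167,190,68),'A',P(457,515,68))
```

```text
B [ 446.82354996 -346.92659062]
36.33266140765574 1.5238837213653296
35.701842587291196 1.5153855074159528
35.3758492889219 1.5268273645515058
35.81065163971343 1.5421353699156108
A [ 503.58951116 -410.56339815]
35.69110406993197 1.2633137696775765
34.26898764161454 1.2768071036138264
screw tips z68: B [ 446.04787887 -346.42656274] A [ 503.37557255 -411.12701103]
```

```bash
python3 -m handwheel '[{"dx":-0.2,"dy":0.1,"dz":0.2,"ax":0,"ay":0,"az":0.05,"hand":50},{"dx":-0.376,"dy":0.225,"dz":0.5,"ax":0,"ay":0,"az":0.1,"hand":50},{"dx":-0.376,"dy":0.225,"dz":0.8,"ax":0,"ay":0,"az":0.15,"hand":50},{"dx":-0.376,"dy":0.225,"dz":1,"ax":0,"ay":0,"az":0.15,"hand":50},{"dx":-0.376,"dy":0.225,"dz":1,"ax":0,"ay":0,"az":0.15,"hand":50},{"dx":-0.376,"dy":0.225,"dz":1,"ax":0,"ay":0,"az":0.15,"hand":50}]'
python3 -m handwheel '[{"dx":0,"dy":0,"dz":0.3,"ax":0,"ay":0,"az":0,"hand":50},{"dx":0,"dy":0,"dz":0.6,"ax":0,"ay":0,"az":0,"hand":50},{"dx":0,"dy":0,"dz":0.84,"ax":0,"ay":0,"az":0,"hand":50},{"dx":0,"dy":0,"dz":0.84,"ax":0,"ay":0,"az":0,"hand":50},{"dx":0,"dy":0,"dz":0.84,"ax":0,"ay":0,"az":0,"hand":50}]'
python3 -m handwheel '[{"dx":0,"dy":0,"dz":0,"ax":0,"ay":0,"az":0,"hand":30},{"dx":0,"dy":0,"dz":0,"ax":0,"ay":0,"az":0,"hand":20},{"dx":0,"dy":0,"dz":0,"ax":0,"ay":0,"az":0,"hand":10},{"dx":0,"dy":0,"dz":0,"ax":0,"ay":0,"az":0,"hand":10},{"dx":0,"dy":0,"dz":0,"ax":0,"ay":0,"az":0,"hand":10},{"dx":0,"dy":0,"dz":0,"ax":0,"ay":0,"az":0,"hand":10},{"dx":0,"dy":0,"dz":0,"ax":0,"ay":0,"az":0,"hand":10}]' 70
```

```text
time: 16.37
tcp_pos: [503.4, -410.0, 128.8]
orientation: [-2.523, -1.867, 0.001]
ft_force: [0.6, -0.1, 1.3]
gripper_width: 49.7
gripper_force: 0.0
time: 16.78
tcp_pos: [504.3, -410.9, 46.9]
orientation: [-2.525, -1.869, 0.0]
ft_force: [-0.1, -0.1, -0.1]
gripper_width: 50.0
gripper_force: 0.0
time: 17.37
tcp_pos: [505.3, -412.1, 48.5]
orientation: [2.522, 1.866, 0.001]
ft_force: [-0.4, 0.8, 6.4]
gripper_width: 14.7
gripper_force: 68.5
```

```bash
python3 -m handwheel '[{"dx":0,"dy":0,"dz":-0.15,"ax":0,"ay":0,"az":0,"hand":10},{"dx":0,"dy":0,"dz":-0.3,"ax":0,"ay":0,"az":0,"hand":10},{"dx":0,"dy":0,"dz":-0.4,"ax":0,"ay":0,"az":0,"hand":10},{"dx":0,"dy":0,"dz":-0.4,"ax":0,"ay":0,"az":0,"hand":10}]' 80
python3 -m handwheel '[{"dx":0.2,"dy":-0.07,"dz":0,"ax":0,"ay":0,"az":-0.03,"hand":10},{"dx":0.4,"dy":-0.13,"dz":0,"ax":0,"ay":0,"az":-0.06,"hand":10},{"dx":0.6,"dy":-0.2,"dz":0,"ax":0,"ay":0,"az":-0.09,"hand":10},{"dx":0.8,"dy":-0.26,"dz":0,"ax":0,"ay":0,"az":-0.12,"hand":10},{"dx":1,"dy":-0.33,"dz":0,"ax":0,"ay":0,"az":-0.15,"hand":10},{"dx":1,"dy":-0.33,"dz":0,"ax":0,"ay":0,"az":-0.18,"hand":10},{"dx":1,"dy":-0.33,"dz":0,"ax":0,"ay":0,"az":-0.221,"hand":10},{"dx":1,"dy":-0.33,"dz":0,"ax":0,"ay":0,"az":-0.221,"hand":10}]'
python3 - <<'E'
from h import *
S=st(); R=Ro.from_rotvec(S['orientation']).as_matrix()
M=np.array([493,-137.3]);u=np.array([np.cos(1.737),np.sin(1.737)]);n=np.array([-u[1],u[0]])
p=S['tcp_pos'][:2]-M; print('rail xy',p@u,p@n,'yaw',np.arctan2(R[1,0],R[0,0]))
d=R.T@np.r_[(M-45*u-S['tcp_pos'][:2]),0]; print('tool shift to x=-45',d)
E
```

```text
time: 17.7
tcp_pos: [505.5, -412.3, 89.1]
orientation: [2.521, 1.866, 0.002]
ft_force: [0.9, -0.1, -0.9]
gripper_width: 14.6
gripper_force: 78.0
time: 18.37
tcp_pos: [501.5, -304.9, 85.7]
orientation: [-2.025, -2.401, 0.0]
ft_force: [0.8, -0.2, -0.3]
gripper_width: 14.4
gripper_force: 78.1
{'time': 18.367, 'tcp_pos': [501.497, -304.883, 85.703], 'orientation': [-2.025, -2.401, 0.0], 'joint_pos': [-0.618, 0.482, 1.677, -0.0, 0.983, -0.788], 'ft_force': [0.842, -0.201, -0.332], 'gripper_width': 14.362, 'gripper_force': 78.101}
rail xy -166.67898145899912 19.344853617275678 yaw 1.7401280514974884
tool shift to x=-45 [1.21617867e+02 1.97253913e+01 3.50064838e-02]
```

```bash
cat >> h.py <<'E'
M=np.array([493.6,-137.7]); YAW=1.742
def rail(x,y=0):
    S=st(); R=Ro.from_rotvec(S['orientation']).as_matrix(); u=np.array([np.cos(YAW),np.sin(YAW)]);n=np.array([-u[1],u[0]])
    p=S['tcp_pos'][:2]-M; print('rail xy',p@u,p@n,'yaw',np.arctan2(R[1,0],R[0,0]),'shift',(R.T@np.r_[(M+x*u+y*n-S['tcp_pos'][:2]),0]).round(1)); return S
E
python3 -m handwheel '[{"dx":0.2,"dy":0.05,"dz":0,"ax":0,"ay":0,"az":0,"hand":10},{"dx":0.4,"dy":0.1,"dz":0,"ax":0,"ay":0,"az":0,"hand":10},{"dx":0.6,"dy":0.15,"dz":0,"ax":0,"ay":0,"az":0,"hand":10},{"dx":0.8,"dy":0.2,"dz":0,"ax":0,"ay":0,"az":0,"hand":10},{"dx":1,"dy":0.2,"dz":0.05,"ax":0,"ay":0,"az":0,"hand":10},{"dx":1,"dy":0.2,"dz":0.1,"ax":0,"ay":0,"az":0,"hand":10},{"dx":1,"dy":0.2,"dz":0.1,"ax":0,"ay":0,"az":0,"hand":10}]'
python3 - <<'E'
from h import *
S=rail(-45); s=eyes.snapshot('wrist'); save(s,'w4')
cv2.imwrite('pics/w4z.png',cv2.resize(s['img'][20:300,200:470,::-1],None,fx=2.1,fy=2.1,interpolation=cv2.INTER_CUBIC))
E
```

```text
time: 18.95
tcp_pos: [503.8, -202.7, 75.0]
orientation: [-2.028, -2.396, 0.001]
ft_force: [0.1, -0.7, -0.0]
gripper_width: 14.3
gripper_force: 78.1
{'time': 18.95, 'tcp_pos': [503.825, -202.696, 74.976], 'orientation': [-2.028, -2.396, 0.001], 'joint_pos': [-0.46, 0.45, 1.784, -0.0, 0.911, -0.626], 'ft_force': [0.117, -0.715, -0.039], 'gripper_width': 14.298, 'gripper_force': 78.097}
rail xy -65.78810012230892 0.9975888125390647 yaw 1.7368556250750173 shift [20.8  0.9  0. ]
```

View pics/w4z.png

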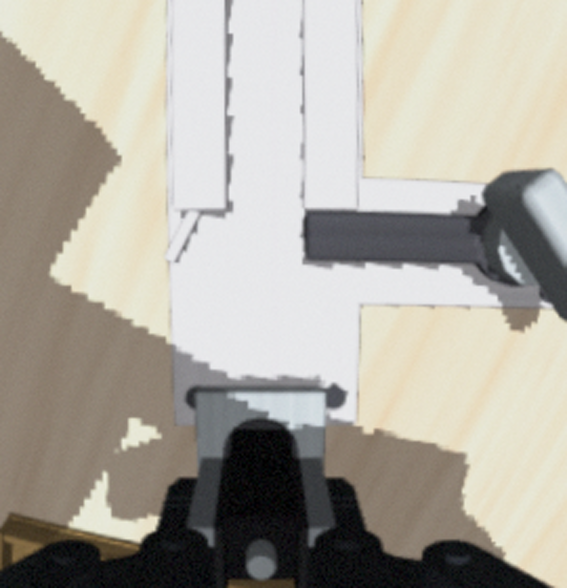

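The held mount's foot front edge runs at zoom px (197–326, 390). The slot edges at the mouth are (227,210) and (304,210), and the raised finger covers (305–490,237), left of which the slot is clear.

Run:
```python
from h import *
S=robot.state(); s=eyes.snapshot('wrist')
P=lambda a,b,z: wray(s,S,a/2.1+200,b/2.1+20,z)[:2]
u=np.array([np.cos(YAW),np.sin(YAW)]);n=np.array([-u[1],u[0]])
for nm,a,b,z in [('slotL mouth',227,210,17),('slotL far',232,5,17),('slotR far',303,5,17),('slotR near',303,190,17),('finger tip corner',305,212,26),('outL',173,210,17),('outR',357,210,17),('outLfar',168,5,17),('outRfar',360,5,17),('apronL',178,423,4),('apronR',357,423,4),('footL',197,390,35.5),('footR',326,390,35.5)]:
    p=P(a,b,z)-M; print(nm,(p@u).round(1),(p@n).round(1))
```

```text
slotL mouth -0.7 10.2
slotL far 59.9 8.5
slotR far 59.8 -11.7
slotR near 5.0 -11.4
finger tip corner -1.1 -11.4
outL -0.4 25.7
outR -0.6 -27.0
outLfar 60.6 26.8
outRfar 60.5 -28.1
apronL -69.7 28.2
apronR -70.0 -30.8
footL -48.5 18.3
footR -48.7 -16.9
```

```bash
python3 -m handwheel '[{"dx":0.1,"dy":0.017,"dz":0.06,"ax":0,"ay":0,"az":0,"hand":10},{"dx":0.21,"dy":0.017,"dz":0.12,"ax":0,"ay":0,"az":0,"hand":10},{"dx":0.21,"dy":0.017,"dz":0.18,"ax":0,"ay":0,"az":0,"hand":10},{"dx":0.21,"dy":0.017,"dz":0.22,"ax":0,"ay":0,"az":0,"hand":10},{"dx":0.21,"dy":0.017,"dz":0.24,"ax":0,"ay":0,"az":0,"hand":10},{"dx":0.21,"dy":0.017,"dz":0.24,"ax":0,"ay":0,"az":0,"hand":10}]'
python3 - <<'E'
from h import *
rail(20,-0.8)
E
```

```text
time: 19.55
tcp_pos: [502.8, -182.7, 51.3]
orientation: [-2.029, -2.397, 0.001]
ft_force: [0.6, -0.0, -0.8]
gripper_width: 14.4
gripper_force: 78.1
{'time': 19.55, 'tcp_pos': [502.765, -182.712, 51.257], 'orientation': [-2.029, -2.397, 0.001], 'joint_pos': [-0.427, 0.475, 1.825, -0.0, 0.844, -0.594], 'ft_force': [0.586, -0.034, -0.754], 'gripper_width': 14.432, 'gripper_force': 78.109}
rail xy -45.915480460707414 -1.3622496307603051 yaw 1.7370769141087217 shift [65.9 -0.9  0. ]
```

```bash
python3 -m handwheel '[{"dx":0.1,"dy":-0.003,"dz":0.008,"ax":0,"ay":0,"az":0,"hand":10},{"dx":0.18,"dy":-0.003,"dz":0.008,"ax":0,"ay":0,"az":0,"hand":10},{"dx":0.26,"dy":-0.003,"dz":0.008,"ax":0,"ay":0,"az":0,"hand":10},{"dx":0.34,"dy":-0.003,"dz":0.008,"ax":0,"ay":0,"az":0,"hand":10},{"dx":0.42,"dy":-0.003,"dz":0.008,"ax":0,"ay":0,"az":0,"hand":10},{"dx":0.5,"dy":-0.003,"dz":0.008,"ax":0,"ay":0,"az":0,"hand":10},{"dx":0.58,"dy":-0.003,"dz":0.008,"ax":0,"ay":0,"az":0,"hand":10},{"dx":0.66,"dy":-0.003,"dz":0.008,"ax":0,"ay":0,"az":0,"hand":10}]'
python3 - <<'E'
from h import *
rail(95,-0.8)
E
```

```text
time: 20.22
tcp_pos: [491.6, -116.7, 51.3]
orientation: [2.029, 2.399, -0.0]
ft_force: [-0.9, 0.5, -0.7]
gripper_width: 14.6
gripper_force: 78.1
{'time': 20.217, 'tcp_pos': [491.605, -116.726, 51.301], 'orientation': [2.029, 2.399, -0.0], 'joint_pos': [-0.317, 0.445, 1.89, -0.0, 0.806, -0.483], 'ft_force': [-0.85, 0.518, -0.709], 'gripper_width': 14.566, 'gripper_force': 78.122}
rail xy 21.007806760935896 -1.607161270744811 yaw 1.7373889797339928 shift [74.  -1.1 -0. ]
```

```bash
python3 -m handwheel '[{"dx":0.1,"dy":-0.003,"dz":0.005,"ax":0,"ay":0,"az":0,"hand":10},{"dx":0.2,"dy":-0.003,"dz":0.005,"ax":0,"ay":0,"az":0,"hand":10},{"dx":0.3,"dy":-0.003,"dz":0.005,"ax":0,"ay":0,"az":0,"hand":10},{"dx":0.4,"dy":-0.003,"dz":0.005,"ax":0,"ay":0,"az":0,"hand":10},{"dx":0.5,"dy":-0.003,"dz":0.005,"ax":0,"ay":0,"az":0,"hand":10},{"dx":0.6,"dy":-0.003,"dz":0.005,"ax":0,"ay":0,"az":0,"hand":10},{"dx":0.7,"dy":-0.003,"dz":0.005,"ax":0,"ay":0,"az":0,"hand":10},{"dx":0.74,"dy":-0.003,"dz":0.005,"ax":0,"ay":0,"az":0,"hand":10}]'
python3 -m handwheel '[{"dx":0,"dy":0,"dz":0.005,"ax":0,"ay":0,"az":0,"hand":10},{"dx":0,"dy":0,"dz":0.01,"ax":0,"ay":0,"az":0,"hand":10},{"dx":0,"dy":0,"dz":0.01,"ax":0,"ay":0,"az":0,"hand":10}]'
python3 - <<'E'
from h import *
rail(95,-0.8)
E
```

```text
time: 20.88
tcp_pos: [478.6, -43.2, 50.7]
orientation: [-2.028, -2.398, 0.0]
ft_force: [0.7, 0.2, -0.9]
gripper_width: 14.9
gripper_force: 78.1
time: 21.13
tcp_pos: [479.5, -45.0, 49.7]
orientation: [2.029, 2.398, 0.0]
ft_force: [0.2, 0.1, -1.2]
gripper_width: 14.3
gripper_force: 78.1
{'time': 21.133, 'tcp_pos': [479.535, -44.958, 49.651], 'orientation': [2.029, 2.398, 0.0], 'joint_pos': [-0.181, 0.425, 1.943, -0.0, 0.773, -0.347], 'ft_force': [0.226, 0.134, -1.162], 'gripper_width': 14.331, 'gripper_force': 78.122}
rail xy 93.78216462935251 -1.9406224477481802 yaw 1.7372211710036152 shift [ 1.2 -1.1 -0. ]
```

```bash
python3 -m handwheel '[{"dx":0,"dy":0,"dz":0,"ax":0,"ay":0,"az":0,"hand":34},{"dx":0,"dy":0,"dz":0,"ax":0,"ay":0,"az":0,"hand":34},{"dx":0,"dy":0,"dz":0,"ax":0,"ay":0,"az":0,"hand":34},{"dx":0,"dy":0,"dz":0,"ax":0,"ay":0,"az":0,"hand":34},{"dx":0,"dy":0,"dz":-0.2,"ax":0,"ay":0,"az":0,"hand":34},{"dx":0,"dy":0,"dz":-0.5,"ax":0,"ay":0,"az":0,"hand":34},{"dx":0,"dy":0,"dz":-0.8,"ax":0,"ay":0,"az":0,"hand":34},{"dx":0,"dy":0,"dz":-1,"ax":0,"ay":0,"az":0,"hand":34}]'
python3 -m handwheel '[{"dx":-0.3,"dy":-0.1,"dz":-0.1,"ax":0,"ay":0,"az":0,"hand":50},{"dx":-0.6,"dy":-0.2,"dz":-0.2,"ax":0,"ay":0,"az":0,"hand":50},{"dx":-0.97,"dy":-0.27,"dz":-0.3,"ax":0,"ay":0,"az":0,"hand":50},{"dx":-0.97,"dy":-0.27,"dz":-0.3,"ax":0,"ay":0,"az":0,"hand":50}]' >/dev/null
python3 -m handwheel '[{"dx":-0.3,"dy":-0.1,"dz":-0.1,"ax":0,"ay":0,"az":0,"hand":50},{"dx":-0.6,"dy":-0.2,"dz":-0.2,"ax":0,"ay":0,"az":0,"hand":50},{"dx":-0.97,"dy":-0.27,"dz":-0.3,"ax":0,"ay":0,"az":0,"hand":50},{"dx":-0.97,"dy":-0.27,"dz":-0.3,"ax":0,"ay":0,"az":0,"hand":50}]' >/dev/null
python3 -m handwheel '[{"dx":-0.3,"dy":-0.1,"dz":0,"ax":0,"ay":0,"az":0.05,"hand":50},{"dx":-0.6,"dy":-0.2,"dz":0,"ax":0,"ay":0,"az":0.1,"hand":50},{"dx":-0.97,"dy":-0.27,"dz":0,"ax":0,"ay":0,"az":0.1,"hand":50},{"dx":-0.97,"dy":-0.27,"dz":0,"ax":0,"ay":0,"az":0.1,"hand":50},{"dx":-0.97,"dy":-0.27,"dz":0,"ax":0,"ay":0,"az":0.1,"hand":50}]'
python3 - <<'E'
from h import *
S=rail(0); s=eyes.snapshot('wrist'); save(s,'w5')
cv2.imwrite('pics/w5z.png',cv2.resize(s['img'][0:300,180:480,::-1],None,fx=2,fy=2,interpolation=cv2.INTER_CUBIC))
E
```

```text
time: 21.8
tcp_pos: [480.0, -45.0, 152.0]
orientation: [2.028, 2.396, 0.002]
ft_force: [1.0, 0.1, 0.4]
gripper_width: 34.1
gripper_force: 0.0
time: 22.88
tcp_pos: [447.5, -346.9, 209.2]
orientation: [2.272, 2.169, 0.0]
ft_force: [-0.1, 0.9, 0.4]
gripper_width: 49.7
gripper_force: 0.0
{'time': 22.883, 'tcp_pos': [447.489, -346.88, 209.242], 'orientation': [2.272, 2.169, 0.0], 'joint_pos': [-0.734, 0.324, 1.577, 0.0, 1.24, -0.688], 'ft_force': [-0.119, 0.851, 0.367], 'gripper_width': 49.679, 'gripper_force': 0.0}
rail xy -198.2661864624301 81.07433384196939 yaw 1.5244966388441508 shift [211.1  36.4   0. ]
```

View pics/w5z.png

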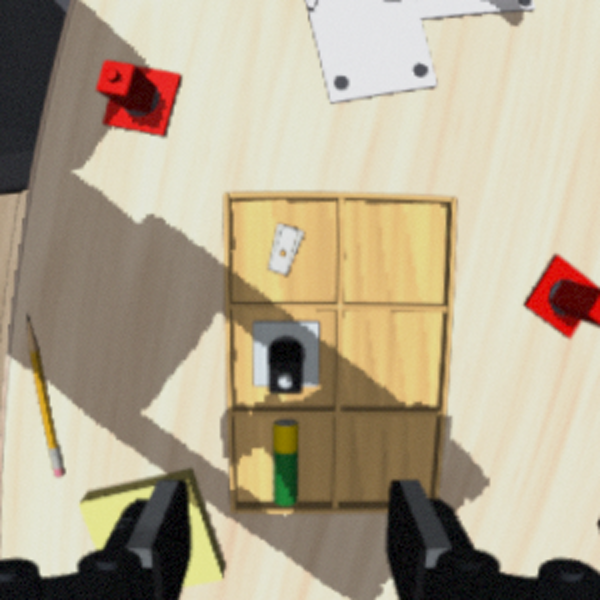

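B is still at zoom px (286,354), square to the jaws and centred under the TCP. Descend and grip.

```bash
python3 -m handwheel '[{"dx":0,"dy":0,"dz":0.3,"ax":0,"ay":0,"az":0,"hand":50},{"dx":0,"dy":0,"dz":0.6,"ax":0,"ay":0,"az":0,"hand":50},{"dx":0,"dy":0,"dz":0.85,"ax":0,"ay":0,"az":0,"hand":50},{"dx":0,"dy":0,"dz":0.85,"ax":0,"ay":0,"az":0,"hand":50}]'
python3 -m handwheel '[{"dx":0,"dy":-0.005,"dz":0.3,"ax":0,"ay":0,"az":0,"hand":50},{"dx":0,"dy":-0.005,"dz":0.6,"ax":0,"ay":0,"az":0,"hand":50},{"dx":0,"dy":-0.005,"dz":0.78,"ax":0,"ay":0,"az":0,"hand":50},{"dx":0,"dy":-0.005,"dz":0.78,"ax":0,"ay":0,"az":0,"hand":50},{"dx":0,"dy":-0.005,"dz":0.78,"ax":0,"ay":0,"az":0,"hand":50}]'
python3 -m handwheel '[{"dx":0,"dy":0,"dz":0,"ax":0,"ay":0,"az":0,"hand":30},{"dx":0,"dy":0,"dz":0,"ax":0,"ay":0,"az":0,"hand":20},{"dx":0,"dy":0,"dz":0,"ax":0,"ay":0,"az":0,"hand":10},{"dx":0,"dy":0,"dz":0,"ax":0,"ay":0,"az":0,"hand":10},{"dx":0,"dy":0,"dz":0,"ax":0,"ay":0,"az":0,"hand":10},{"dx":0,"dy":0,"dz":0,"ax":0,"ay":0,"az":0,"hand":10},{"dx":0,"dy":0,"dz":0,"ax":0,"ay":0,"az":0,"hand":10}]' 80
python3 -m handwheel '[{"dx":0,"dy":0,"dz":-0.15,"ax":0,"ay":0,"az":0,"hand":10},{"dx":0,"dy":0,"dz":-0.3,"ax":0,"ay":0,"az":0,"hand":10},{"dx":0,"dy":0,"dz":-0.4,"ax":0,"ay":0,"az":0,"hand":10},{"dx":0,"dy":0,"dz":-0.4,"ax":0,"ay":0,"az":0,"hand":10}]' 80
python3 - <<'E'
from h import *
rail(-66,-0.8)
E
```

```text
time: 23.27
tcp_pos: [444.5, -340.7, 120.0]
orientation: [-2.259, -2.167, 0.001]
ft_force: [-0.4, 0.8, -1.0]
gripper_width: 50.1
gripper_force: 0.0
time: 23.68
tcp_pos: [447.2, -344.1, 47.0]
orientation: [-2.267, -2.173, -0.0]
ft_force: [0.8, -0.6, 0.2]
gripper_width: 50.1
gripper_force: 0.0
time: 24.27
tcp_pos: [448.0, -345.8, 48.4]
orientation: [2.267, 2.171, 0.001]
ft_force: [0.1, 1.5, 5.7]
gripper_width: 14.4
gripper_force: 81.0
time: 24.6
tcp_pos: [448.4, -346.4, 89.2]
orientation: [2.265, 2.169, 0.001]
ft_force: [0.2, -0.8, -1.3]
gripper_width: 14.3
gripper_force: 80.1
{'time': 24.6, 'tcp_pos': [448.389, -346.394, 89.197], 'orientation': [2.265, 2.169, 0.001], 'joint_pos': [-0.732, 0.453, 1.724, 0.0, 0.96, -0.689], 'ft_force': [0.167, -0.766, -1.32], 'gripper_width': 14.318, 'gripper_force': 80.141}
rail xy -197.94023830533598 80.10471382819942 yaw 1.5275105341357447 shift [146.1  51.   -0.3]
```

```bash
python3 -m handwheel '[{"dx":0.2,"dy":0.07,"dz":0,"ax":0,"ay":0,"az":0,"hand":10},{"dx":0.4,"dy":0.14,"dz":0,"ax":0,"ay":0,"az":0,"hand":10},{"dx":0.6,"dy":0.2,"dz":0,"ax":0,"ay":0,"az":0,"hand":10},{"dx":0.73,"dy":0.255,"dz":0,"ax":0,"ay":0,"az":0,"hand":10}]'
python3 -m handwheel '[{"dx":0.2,"dy":0.07,"dz":0,"ax":0,"ay":0,"az":-0.03,"hand":10},{"dx":0.4,"dy":0.14,"dz":0,"ax":0,"ay":0,"az":-0.06,"hand":10},{"dx":0.6,"dy":0.2,"dz":0,"ax":0,"ay":0,"az":-0.1,"hand":10},{"dx":0.73,"dy":0.255,"dz":0,"ax":0,"ay":0,"az":-0.1,"hand":10},{"dx":0.73,"dy":0.255,"dz":0.05,"ax":0,"ay":0,"az":-0.1,"hand":10},{"dx":0.73,"dy":0.255,"dz":0.1,"ax":0,"ay":0,"az":-0.1,"hand":10},{"dx":0.73,"dy":0.255,"dz":0.1,"ax":0,"ay":0,"az":-0.1,"hand":10}]'
python3 - <<'E'
from h import *
S=rail(-45,-0.8); s=eyes.snapshot('wrist'); save(s,'w6')
cv2.imwrite('pics/w6z.png',cv2.resize(s['img'][0:300,200:470,::-1],None,fx=2,fy=2,interpolation=cv2.INTER_CUBIC))
E
```

```text
time: 24.93
tcp_pos: [475.2, -271.4, 86.1]
orientation: [-2.268, -2.172, -0.0]
ft_force: [0.7, 0.8, -1.2]
gripper_width: 14.3
gripper_force: 80.1
time: 25.52
tcp_pos: [503.3, -201.4, 75.3]
orientation: [-2.028, -2.397, 0.002]
ft_force: [-0.5, 0.9, -1.6]
gripper_width: 14.4
gripper_force: 80.1
{'time': 25.517, 'tcp_pos': [503.276, -201.43, 75.297], 'orientation': [-2.028, -2.397, 0.002], 'joint_pos': [-0.458, 0.448, 1.785, -0.001, 0.91, -0.624], 'ft_force': [-0.466, 0.899, -1.57], 'gripper_width': 14.421, 'gripper_force': 80.07}
rail xy -64.44647587523814 1.3234588116483386 yaw 1.7371661470982982 shift [19.5  2.   0. ]
```

View pics/w6z.png

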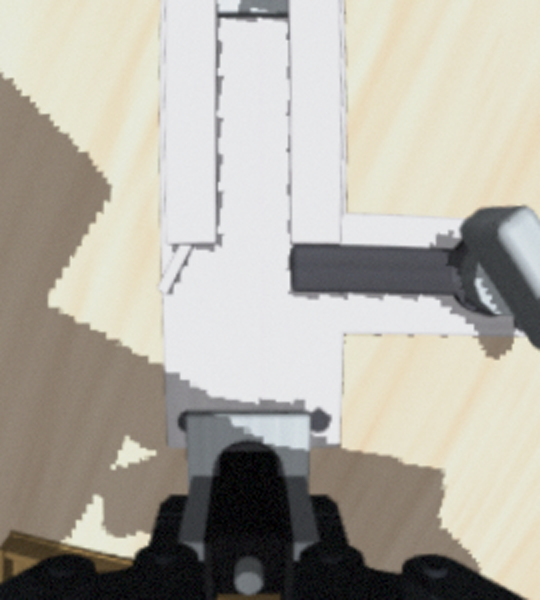

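The first mount's foot shows inside the track at zoom px (253,12), the finger is still raised, and the second mount is held square like the first. Same insertion again.

```bash
python3 -m handwheel '[{"dx":0.1,"dy":0.02,"dz":0.06,"ax":0,"ay":0,"az":0,"hand":10},{"dx":0.2,"dy":0.02,"dz":0.12,"ax":0,"ay":0,"az":0,"hand":10},{"dx":0.2,"dy":0.02,"dz":0.18,"ax":0,"ay":0,"az":0,"hand":10},{"dx":0.2,"dy":0.02,"dz":0.22,"ax":0,"ay":0,"az":0,"hand":10},{"dx":0.2,"dy":0.02,"dz":0.245,"ax":0,"ay":0,"az":0,"hand":10},{"dx":0.2,"dy":0.02,"dz":0.245,"ax":0,"ay":0,"az":0,"hand":10}]'
python3 -m handwheel '[{"dx":0.08,"dy":0,"dz":0.003,"ax":0,"ay":0,"az":0,"hand":10},{"dx":0.16,"dy":0,"dz":0.003,"ax":0,"ay":0,"az":0,"hand":10},{"dx":0.24,"dy":0,"dz":0.003,"ax":0,"ay":0,"az":0,"hand":10},{"dx":0.32,"dy":0,"dz":0.003,"ax":0,"ay":0,"az":0,"hand":10},{"dx":0.4,"dy":0,"dz":0.003,"ax":0,"ay":0,"az":0,"hand":10},{"dx":0.48,"dy":0,"dz":0.003,"ax":0,"ay":0,"az":0,"hand":10},{"dx":0.56,"dy":0,"dz":0.003,"ax":0,"ay":0,"az":0,"hand":10},{"dx":0.64,"dy":0,"dz":0.003,"ax":0,"ay":0,"az":0,"hand":10}]'
python3 - <<'E'
from h import *
rail(46,-0.8)
E
```

```text
time: 26.07
tcp_pos: [502.6, -181.3, 51.5]
orientation: [-2.029, -2.398, 0.001]
ft_force: [1.0, -0.2, -0.9]
gripper_width: 14.1
gripper_force: 80.1
time: 26.73
tcp_pos: [492.0, -117.3, 52.0]
orientation: [-2.029, -2.398, 0.0]
ft_force: [-1.2, 0.5, -1.2]
gripper_width: 14.7
gripper_force: 80.1
{'time': 26.733, 'tcp_pos': [491.983, -117.298, 51.967], 'orientation': [-2.029, -2.398, 0.0], 'joint_pos': [-0.318, 0.445, 1.888, -0.0, 0.809, -0.484], 'ft_force': [-1.2, 0.451, -1.193], 'gripper_width': 14.656, 'gripper_force': 80.063}
rail xy 20.378798416502214 -1.8824684069167017 yaw 1.7373316301186947 shift [25.6 -1.2  0. ]
```

```bash
python3 -m handwheel '[{"dx":0.07,"dy":-0.004,"dz":0.006,"ax":0,"ay":0,"az":0,"hand":10},{"dx":0.14,"dy":-0.006,"dz":0.01,"ax":0,"ay":0,"az":0,"hand":10},{"dx":0.21,"dy":-0.008,"dz":0.015,"ax":0,"ay":0,"az":0,"hand":10},{"dx":0.256,"dy":-0.008,"dz":0.02,"ax":0,"ay":0,"az":0,"hand":10},{"dx":0.256,"dy":-0.008,"dz":0.02,"ax":0,"ay":0,"az":0,"hand":10},{"dx":0.256,"dy":-0.008,"dz":0.02,"ax":0,"ay":0,"az":0,"hand":10}]'
python3 -m handwheel '[{"dx":0,"dy":0,"dz":0,"ax":0,"ay":0,"az":0,"hand":34},{"dx":0,"dy":0,"dz":0,"ax":0,"ay":0,"az":0,"hand":34},{"dx":0,"dy":0,"dz":0,"ax":0,"ay":0,"az":0,"hand":34},{"dx":0,"dy":0,"dz":0,"ax":0,"ay":0,"az":0,"hand":34},{"dx":0,"dy":0,"dz":-0.2,"ax":0,"ay":0,"az":0,"hand":34},{"dx":0,"dy":0,"dz":-0.5,"ax":0,"ay":0,"az":0,"hand":34},{"dx":0,"dy":0,"dz":-0.8,"ax":0,"ay":0,"az":0,"hand":34},{"dx":0,"dy":0,"dz":-1,"ax":0,"ay":0,"az":0,"hand":34}]'
python3 -m handwheel '[{"dx":-0.25,"dy":0.35,"dz":0,"ax":0,"ay":0,"az":0.059,"hand":60},{"dx":-0.515,"dy":0.715,"dz":0,"ax":0,"ay":0,"az":0.118,"hand":60},{"dx":-0.515,"dy":0.715,"dz":0,"ax":0,"ay":0,"az":0.177,"hand":60},{"dx":-0.515,"dy":0.715,"dz":0,"ax":0,"ay":0,"az":0.236,"hand":60},{"dx":-0.515,"dy":0.715,"dz":0,"ax":0,"ay":0,"az":0.295,"hand":60},{"dx":-0.515,"dy":0.715,"dz":0,"ax":0,"ay":0,"az":0.354,"hand":60},{"dx":-0.515,"dy":0.715,"dz":0,"ax":0,"ay":0,"az":0.413,"hand":60},{"dx":-0.515,"dy":0.715,"dz":0,"ax":0,"ay":0,"az":0.46,"hand":60}]' >/dev/null
python3 -m handwheel '[{"dx":0,"dy":0,"dz":0,"ax":0,"ay":0,"az":0.059,"hand":60},{"dx":0,"dy":0,"dz":0,"ax":0,"ay":0,"az":0.118,"hand":60},{"dx":0,"dy":0,"dz":0,"ax":0,"ay":0,"az":0.177,"hand":60},{"dx":0,"dy":0,"dz":0,"ax":0,"ay":0,"az":0.236,"hand":60},{"dx":0,"dy":0,"dz":0,"ax":0,"ay":0,"az":0.295,"hand":60},{"dx":0,"dy":0,"dz":0,"ax":0,"ay":0,"az":0.354,"hand":60},{"dx":0,"dy":0,"dz":0,"ax":0,"ay":0,"az":0.413,"hand":60},{"dx":0,"dy":0,"dz":0,"ax":0,"ay":0,"az":0.46,"hand":60}]'
python3 -m handwheel '[{"dx":0,"dy":0,"dz":0,"ax":0,"ay":0,"az":0.059,"hand":60},{"dx":0,"dy":0,"dz":0,"ax":0,"ay":0,"az":0.118,"hand":60},{"dx":0,"dy":0,"dz":0,"ax":0,"ay":0,"az":0.177,"hand":60},{"dx":0,"dy":0,"dz":0,"ax":0,"ay":0,"az":0.236,"hand":60},{"dx":0,"dy":0,"dz":0,"ax":0,"ay":0,"az":0.265,"hand":60},{"dx":0,"dy":0,"dz":0,"ax":0,"ay":0,"az":0.265,"hand":60},{"dx":0,"dy":0,"dz":0,"ax":0,"ay":0,"az":0.265,"hand":60}]'
python3 - <<'E'
from h import *
S=rail(-7,-72); s=eyes.snapshot('wrist'); save(s,'w7'); t=eyes.snapshot('top'); save(t,'top7')
cv2.imwrite('pics/w7z.png',cv2.resize(s['img'][20:320,130:480,::-1],None,fx=2,fy=2,interpolation=cv2.INTER_CUBIC))
E
```

```text
time: 27.23
tcp_pos: [487.5, -92.9, 49.9]
orientation: [2.028, 2.399, 0.0]
ft_force: [0.1, -0.2, -0.7]
gripper_width: 14.6
gripper_force: 80.1
time: 27.9
tcp_pos: [488.1, -93.6, 152.2]
orientation: [2.028, 2.396, 0.002]
ft_force: [0.1, 0.5, 0.1]
gripper_width: 34.1
gripper_force: 0.0
time: 29.23
tcp_pos: [566.2, -132.3, 149.8]
orientation: [-3.126, 0.308, 0.0]
ft_force: [-0.3, 0.5, 1.1]
gripper_width: 59.6
gripper_force: 0.0
time: 29.82
tcp_pos: [566.3, -132.3, 149.8]
orientation: [2.927, -1.141, -0.0]
ft_force: [-0.4, 0.1, 0.0]
gripper_width: 59.7
gripper_force: 0.0
{'time': 29.817, 'tcp_pos': [566.296, -132.277, 149.842], 'orientation': [2.927, -1.141, -0.0], 'joint_pos': [-0.302, 0.402, 1.621, -0.0, 1.119, 2.012], 'ft_force': [-0.405, 0.067, 0.023], 'gripper_width': 59.713, 'gripper_force': 0.0}
rail xy -7.041103590103019 -72.5568649746076 yaw -0.7430603340406643 shift [-0.4  0.4  0. ]
```

View pics/w7z.png

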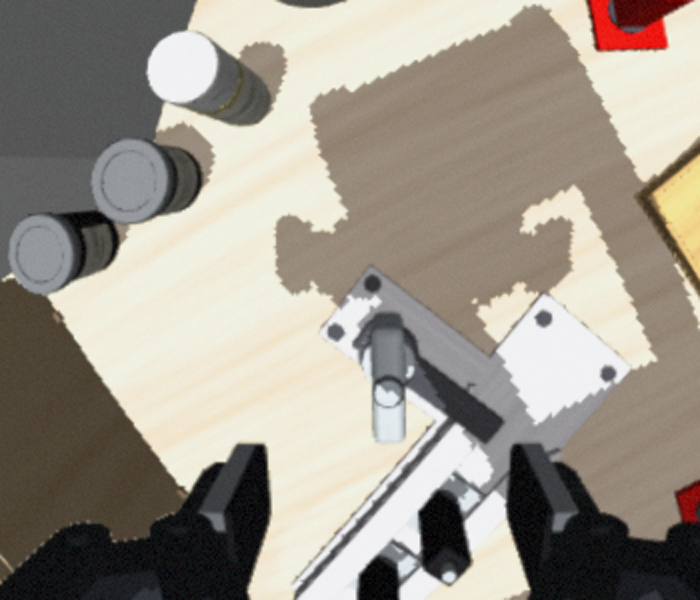

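Both mounts stand upright in the track (posts at zoom px (445,525) and (380,580)), and the wing is centred and aligned at (389,385). Regrip the nut.

```bash
python3 -m handwheel '[{"dx":0,"dy":0,"dz":0.3,"ax":0,"ay":0,"az":0,"hand":60},{"dx":0,"dy":0,"dz":0.5,"ax":0,"ay":0,"az":0,"hand":60},{"dx":0,"dy":0,"dz":0.7,"ax":0,"ay":0,"az":0,"hand":60},{"dx":0,"dy":0,"dz":0.93,"ax":0,"ay":0,"az":0,"hand":60},{"dx":0,"dy":0,"dz":0.93,"ax":0,"ay":0,"az":0,"hand":60},{"dx":0,"dy":0,"dz":0.93,"ax":0,"ay":0,"az":0,"hand":60}]' 50
python3 -m handwheel '[{"dx":0,"dy":0,"dz":0,"ax":0,"ay":0,"az":0,"hand":30},{"dx":0,"dy":0,"dz":0,"ax":0,"ay":0,"az":0,"hand":20},{"dx":0,"dy":0,"dz":0,"ax":0,"ay":0,"az":0,"hand":5},{"dx":0,"dy":0,"dz":0,"ax":0,"ay":0,"az":0,"hand":5},{"dx":0,"dy":0,"dz":0,"ax":0,"ay":0,"az":0,"hand":5},{"dx":0,"dy":0,"dz":0,"ax":0,"ay":0,"az":0,"hand":5},{"dx":0,"dy":0,"dz":0,"ax":0,"ay":0,"az":0,"hand":5},{"dx":0,"dy":0,"dz":0,"ax":0,"ay":0,"az":0,"hand":5}]' 50
python3 -m handwheel '[{"dx":0,"dy":0,"dz":0.002,"ax":0,"ay":0,"az":-0.055,"hand":5},{"dx":0,"dy":0,"dz":0.004,"ax":0,"ay":0,"az":-0.11,"hand":5},{"dx":0,"dy":0,"dz":0.006,"ax":0,"ay":0,"az":-0.165,"hand":5},{"dx":0,"dy":0,"dz":0.008,"ax":0,"ay":0,"az":-0.22,"hand":5},{"dx":0,"dy":0,"dz":0.01,"ax":0,"ay":0,"az":-0.275,"hand":5},{"dx":0,"dy":0,"dz":0.012,"ax":0,"ay":0,"az":-0.33,"hand":5},{"dx":0,"dy":0,"dz":0.014,"ax":0,"ay":0,"az":-0.385,"hand":5},{"dx":0,"dy":0,"dz":0.016,"ax":0,"ay":0,"az":-0.44,"hand":5}]'
python3 -m handwheel '[{"dx":0,"dy":0,"dz":0.002,"ax":0,"ay":0,"az":-0.055,"hand":5},{"dx":0,"dy":0,"dz":0.004,"ax":0,"ay":0,"az":-0.11,"hand":5},{"dx":0,"dy":0,"dz":0.006,"ax":0,"ay":0,"az":-0.165,"hand":5},{"dx":0,"dy":0,"dz":0.008,"ax":0,"ay":0,"az":-0.22,"hand":5},{"dx":0,"dy":0,"dz":0.01,"ax":0,"ay":0,"az":-0.275,"hand":5},{"dx":0,"dy":0,"dz":0.012,"ax":0,"ay":0,"az":-0.33,"hand":5},{"dx":0,"dy":0,"dz":0.014,"ax":0,"ay":0,"az":-0.385,"hand":5},{"dx":0,"dy":0,"dz":0.016,"ax":0,"ay":0,"az":-0.44,"hand":5}]'
python3 - <<'E'
from h import *
S=rail(-7,-72);print(S['wrist_torque'])
E
```

```text
time: 30.42
tcp_pos: [565.3, -131.8, 55.9]
orientation: [2.926, -1.142, -0.005]
ft_force: [-0.6, 0.3, 0.1]
gripper_width: 59.8
gripper_force: 0.0
time: 31.08
tcp_pos: [567.1, -132.6, 58.3]
orientation: [2.927, -1.141, 0.004]
ft_force: [-1.3, -1.2, 6.4]
gripper_width: 10.8
gripper_force: 50.3
time: 31.75
tcp_pos: [567.3, -131.6, 56.7]
orientation: [-3.128, -0.285, -0.004]
ft_force: [-0.2, 2.8, 6.6]
gripper_width: 11.2
gripper_force: 48.8
time: 32.42
tcp_pos: [566.6, -130.7, 55.2]
orientation: [-2.675, -1.645, -0.003]
ft_force: [-1.5, 5.2, 9.2]
gripper_width: 11.0
gripper_force: 49.0
{'time': 32.417, 'tcp_pos': [566.623, -130.746, 55.15], 'orientation': [-2.675, -1.645, -0.003], 'joint_pos': [-0.301, 0.515, 1.718, 0.003, 0.907, 0.165], 'ft_force': [-1.534, 5.249, 9.152], 'gripper_width': 11.008, 'gripper_force': 49.03}
rail xy -5.588274763557701 -73.13979016610288 yaw 1.1029034265678221 shift [-1.8 -0.1 -0. ]
[ 0.85528393  0.32351325 -0.04327553]
```

```bash
python3 -m handwheel '[{"dx":0,"dy":0,"dz":0.002,"ax":0,"ay":0,"az":-0.055,"hand":5},{"dx":0,"dy":0,"dz":0.004,"ax":0,"ay":0,"az":-0.11,"hand":5},{"dx":0,"dy":0,"dz":0.006,"ax":0,"ay":0,"az":-0.165,"hand":5},{"dx":0,"dy":0,"dz":0.008,"ax":0,"ay":0,"az":-0.22,"hand":5},{"dx":0,"dy":0,"dz":0.01,"ax":0,"ay":0,"az":-0.275,"hand":5},{"dx":0,"dy":0,"dz":0.012,"ax":0,"ay":0,"az":-0.33,"hand":5},{"dx":0,"dy":0,"dz":0.014,"ax":0,"ay":0,"az":-0.385,"hand":5},{"dx":0,"dy":0,"dz":0.016,"ax":0,"ay":0,"az":-0.44,"hand":5}]'
python3 -m handwheel '[{"dx":0,"dy":0,"dz":0.002,"ax":0,"ay":0,"az":-0.055,"hand":5},{"dx":0,"dy":0,"dz":0.004,"ax":0,"ay":0,"az":-0.11,"hand":5},{"dx":0,"dy":0,"dz":0.006,"ax":0,"ay":0,"az":-0.165,"hand":5},{"dx":0,"dy":0,"dz":0.008,"ax":0,"ay":0,"az":-0.22,"hand":5},{"dx":0,"dy":0,"dz":0.01,"ax":0,"ay":0,"az":-0.275,"hand":5},{"dx":0,"dy":0,"dz":0.012,"ax":0,"ay":0,"az":-0.33,"hand":5},{"dx":0,"dy":0,"dz":0.014,"ax":0,"ay":0,"az":-0.385,"hand":5},{"dx":0,"dy":0,"dz":0.016,"ax":0,"ay":0,"az":-0.44,"hand":5}]'
python3 -m handwheel '[{"dx":0,"dy":0,"dz":0.002,"ax":0,"ay":0,"az":-0.055,"hand":5},{"dx":0,"dy":0,"dz":0.004,"ax":0,"ay":0,"az":-0.11,"hand":5},{"dx":0,"dy":0,"dz":0.006,"ax":0,"ay":0,"az":-0.165,"hand":5},{"dx":0,"dy":0,"dz":0.008,"ax":0,"ay":0,"az":-0.22,"hand":5},{"dx":0,"dy":0,"dz":0.01,"ax":0,"ay":0,"az":-0.275,"hand":5},{"dx":0,"dy":0,"dz":0.012,"ax":0,"ay":0,"az":-0.33,"hand":5},{"dx":0,"dy":0,"dz":0.014,"ax":0,"ay":0,"az":-0.37,"hand":5},{"dx":0,"dy":0,"dz":0.014,"ax":0,"ay":0,"az":-0.37,"hand":5}]'
python3 - <<'E'
from h import *
S=rail(-7,-72);print(S['wrist_torque'])
E
python3 -m handwheel '[{"dx":0,"dy":0,"dz":0,"ax":0,"ay":0,"az":0,"hand":66},{"dx":0,"dy":0,"dz":0,"ax":0,"ay":0,"az":0,"hand":66},{"dx":0,"dy":0,"dz":0,"ax":0,"ay":0,"az":0,"hand":66},{"dx":0,"dy":0,"dz":0,"ax":0,"ay":0,"az":0,"hand":66},{"dx":0,"dy":0,"dz":0,"ax":0,"ay":0,"az":0,"hand":66},{"dx":0,"dy":0,"dz":0,"ax":0,"ay":0,"az":0,"hand":66}]'
python3 - <<'E'
from h import *
S=rail(-7,-72);print(S['wrist_torque'])
E
```

```text
time: 33.08
tcp_pos: [565.5, -130.8, 53.5]
orientation: [-1.663, -2.663, -0.002]
ft_force: [-2.9, 3.4, 11.2]
gripper_width: 11.0
gripper_force: 49.4
time: 33.75
tcp_pos: [564.9, -131.6, 52.0]
orientation: [-0.305, -3.125, -0.001]
ft_force: [-6.0, 1.3, 11.8]
gripper_width: 11.3
gripper_force: 49.4
time: 34.42
tcp_pos: [565.1, -132.5, 50.6]
orientation: [0.896, -3.009, 0.001]
ft_force: [-5.2, -1.2, 11.1]
gripper_width: 11.6
gripper_force: 49.6
{'time': 34.417, 'tcp_pos': [565.058, -132.548, 50.638], 'orientation': [0.896, -3.009, 0.001], 'joint_pos': [-0.302, 0.521, 1.723, -0.002, 0.899, -2.451], 'ft_force': [-5.233, -1.188, 11.066], 'gripper_width': 11.616, 'gripper_force': 49.571}
rail xy -7.0977241476681865 -71.29150568657448 yaw -2.5629371418629336 shift [-0.7 -0.2 -0. ]
[-0.29454244  0.94234851  0.09477442]
time: 34.92
tcp_pos: [566.4, -132.0, 48.9]
orientation: [0.89, -3.013, -0.0]
ft_force: [0.3, -0.2, -0.3]
gripper_width: 66.2
gripper_force: 0.0
{'time': 34.917, 'tcp_pos': [566.429, -132.043, 48.885], 'orientation': [0.89, -3.013, -0.0], 'joint_pos': [-0.302, 0.524, 1.723, 0.0, 0.895, -2.447], 'ft_force': [0.347, -0.197, -0.297], 'gripper_width': 66.188, 'gripper_force': 0.0}
rail xy -6.833803207837061 -72.72767886022628 yaw -2.566884467428464 shift [0.7 0.1 0. ]
[-0.0292961  -0.03607849  0.00634181]
```

```bash
python3 -m handwheel '[{"dx":0,"dy":0,"dz":0,"ax":0,"ay":0,"az":0.06,"hand":66},{"dx":0,"dy":0,"dz":0,"ax":0,"ay":0,"az":0.12,"hand":66},{"dx":0,"dy":0,"dz":0,"ax":0,"ay":0,"az":0.18,"hand":66},{"dx":0,"dy":0,"dz":0,"ax":0,"ay":0,"az":0.24,"hand":66},{"dx":0,"dy":0,"dz":0,"ax":0,"ay":0,"az":0.3,"hand":66},{"dx":0,"dy":0,"dz":0,"ax":0,"ay":0,"az":0.36,"hand":66},{"dx":0,"dy":0,"dz":0,"ax":0,"ay":0,"az":0.42,"hand":66},{"dx":0,"dy":0,"dz":0,"ax":0,"ay":0,"az":0.47,"hand":66}]' >/dev/null
python3 -m handwheel '[{"dx":0,"dy":0,"dz":0,"ax":0,"ay":0,"az":0.06,"hand":66},{"dx":0,"dy":0,"dz":0,"ax":0,"ay":0,"az":0.12,"hand":66},{"dx":0,"dy":0,"dz":0,"ax":0,"ay":0,"az":0.18,"hand":66},{"dx":0,"dy":0,"dz":0,"ax":0,"ay":0,"az":0.24,"hand":66},{"dx":0,"dy":0,"dz":0,"ax":0,"ay":0,"az":0.3,"hand":66},{"dx":0,"dy":0,"dz":0,"ax":0,"ay":0,"az":0.36,"hand":66},{"dx":0,"dy":0,"dz":0,"ax":0,"ay":0,"az":0.42,"hand":66},{"dx":0,"dy":0,"dz":0,"ax":0,"ay":0,"az":0.47,"hand":66}]' >/dev/null
python3 -m handwheel '[{"dx":0,"dy":0,"dz":0,"ax":0,"ay":0,"az":0.06,"hand":66},{"dx":0,"dy":0,"dz":0,"ax":0,"ay":0,"az":0.12,"hand":66},{"dx":0,"dy":0,"dz":0,"ax":0,"ay":0,"az":0.18,"hand":66},{"dx":0,"dy":0,"dz":0,"ax":0,"ay":0,"az":0.24,"hand":66},{"dx":0,"dy":0,"dz":0,"ax":0,"ay":0,"az":0.3,"hand":66},{"dx":0,"dy":0,"dz":0,"ax":0,"ay":0,"az":0.36,"hand":66},{"dx":0,"dy":0,"dz":0,"ax":0,"ay":0,"az":0.42,"hand":66},{"dx":0,"dy":0,"dz":0,"ax":0,"ay":0,"az":0.47,"hand":66}]' 
python3 -m handwheel '[{"dx":0,"dy":0,"dz":0,"ax":0,"ay":0,"az":0.05,"hand":60},{"dx":0,"dy":0,"dz":0,"ax":0,"ay":0,"az":0.09,"hand":60},{"dx":0,"dy":0,"dz":0,"ax":0,"ay":0,"az":0.09,"hand":30},{"dx":0,"dy":0,"dz":0,"ax":0,"ay":0,"az":0.09,"hand":5},{"dx":0,"dy":0,"dz":0,"ax":0,"ay":0,"az":0.09,"hand":5},{"dx":0,"dy":0,"dz":0,"ax":0,"ay":0,"az":0.09,"hand":5},{"dx":0,"dy":0,"dz":0,"ax":0,"ay":0,"az":0.09,"hand":5},{"dx":0,"dy":0,"dz":0,"ax":0,"ay":0,"az":0.09,"hand":5}]' 50
python3 - <<'E'
from h import *
S=rail(-7,-72);print(S['wrist_torque'])
E
```

```text
time: 36.92
tcp_pos: [566.4, -132.1, 48.9]
orientation: [-2.919, -1.161, 0.0]
ft_force: [-0.6, 0.1, 0.6]
gripper_width: 66.4
gripper_force: 0.0
time: 37.58
tcp_pos: [566.2, -131.8, 49.2]
orientation: [-3.012, -0.891, 0.0]
ft_force: [-0.5, 0.8, 2.4]
gripper_width: 11.3
gripper_force: 50.8
{'time': 37.583, 'tcp_pos': [566.223, -131.807, 49.192], 'orientation': [-3.012, -0.891, 0.0], 'joint_pos': [-0.302, 0.523, 1.723, 0.0, 0.896, 0.694], 'ft_force': [-0.527, 0.838, 2.364], 'gripper_width': 11.292, 'gripper_force': 50.84}
rail xy -6.565906646210689 -72.56546940454034 yaw 0.5753488073060585 shift [-0.7  0.2 -0. ]
[0.23740889 0.07539412 0.02080885]
```

Need about 1.13 rad more (65°, az −0.54) to the stop at yaw ≈1.70; I'll go slightly past it.

```bash
python3 -m handwheel '[{"dx":0,"dy":0,"dz":0.002,"ax":0,"ay":0,"az":-0.055,"hand":5},{"dx":0,"dy":0,"dz":0.004,"ax":0,"ay":0,"az":-0.11,"hand":5},{"dx":0,"dy":0,"dz":0.006,"ax":0,"ay":0,"az":-0.165,"hand":5},{"dx":0,"dy":0,"dz":0.008,"ax":0,"ay":0,"az":-0.22,"hand":5},{"dx":0,"dy":0,"dz":0.01,"ax":0,"ay":0,"az":-0.275,"hand":5},{"dx":0,"dy":0,"dz":0.012,"ax":0,"ay":0,"az":-0.33,"hand":5},{"dx":0,"dy":0,"dz":0.014,"ax":0,"ay":0,"az":-0.385,"hand":5},{"dx":0,"dy":0,"dz":0.016,"ax":0,"ay":0,"az":-0.44,"hand":5}]'
python3 -m handwheel '[{"dx":0,"dy":0,"dz":0.001,"ax":0,"ay":0,"az":-0.03,"hand":5},{"dx":0,"dy":0,"dz":0.002,"ax":0,"ay":0,"az":-0.06,"hand":5},{"dx":0,"dy":0,"dz":0.003,"ax":0,"ay":0,"az":-0.08,"hand":5},{"dx":0,"dy":0,"dz":0.003,"ax":0,"ay":0,"az":-0.1,"hand":5},{"dx":0,"dy":0,"dz":0.003,"ax":0,"ay":0,"az":-0.1,"hand":5}]'
python3 - <<'E'
from h import *
S=rail(-7,-72);print(S['wrist_torque'])
E
python3 -m handwheel '[{"dx":0,"dy":0,"dz":0,"ax":0,"ay":0,"az":-0.01,"hand":5},{"dx":0,"dy":0,"dz":0,"ax":0,"ay":0,"az":-0.02,"hand":5},{"dx":0,"dy":0,"dz":0,"ax":0,"ay":0,"az":-0.02,"hand":5}]'
python3 - <<'E'
from h import *
S=rail(-7,-72);print(S['wrist_torque'])
E
```

```text
time: 38.25
tcp_pos: [566.1, -131.7, 47.6]
orientation: [-2.296, -2.143, -0.0]
ft_force: [-1.1, 2.5, 2.1]
gripper_width: 11.0
gripper_force: 50.9
time: 38.67
tcp_pos: [566.1, -131.7, 47.3]
orientation: [-2.065, -2.367, -0.0]
ft_force: [-0.6, 2.9, 1.9]
gripper_width: 10.9
gripper_force: 50.9
{'time': 38.667, 'tcp_pos': [566.073, -131.704, 47.252], 'orientation': [-2.065, -2.367, -0.0], 'joint_pos': [-0.302, 0.526, 1.725, 0.001, 0.892, -0.438], 'ft_force': [-0.59, 2.921, 1.923], 'gripper_width': 10.876, 'gripper_force': 50.903}
rail xy -6.4388776305713 -72.43547942245816 yaw 1.7070368310351391 shift [-0.6 -0.4 -0. ]
[0.36742101 0.10269326 0.06498089]
time: 38.92
tcp_pos: [566.1, -131.8, 47.2]
orientation: [-2.016, -2.408, -0.0]
ft_force: [-1.5, 2.8, 3.6]
gripper_width: 11.3
gripper_force: 51.0
{'time': 38.917, 'tcp_pos': [566.097, -131.751, 47.212], 'orientation': [-2.016, -2.408, -0.0], 'joint_pos': [-0.302, 0.526, 1.725, 0.001, 0.891, -0.479], 'ft_force': [-1.528, 2.844, 3.609], 'gripper_width': 11.318, 'gripper_force': 50.97}
rail xy -6.489316305595758 -72.45099447019528 yaw 1.74760038204208 shift [-0.5 -0.5 -0. ]
[ 0.5199783   0.17819613 -0.21527526]
```

```bash
python3 -m handwheel '[{"dx":0,"dy":0,"dz":0,"ax":0,"ay":0,"az":-0.01,"hand":5},{"dx":0,"dy":0,"dz":0,"ax":0,"ay":0,"az":-0.025,"hand":5},{"dx":0,"dy":0,"dz":0,"ax":0,"ay":0,"az":-0.025,"hand":5}]' 70
python3 - <<'E'
from h import *
S=rail(-7,-72);print(S['wrist_torque'])
E
python3 -m handwheel '[{"dx":0,"dy":0,"dz":0,"ax":0,"ay":0,"az":0,"hand":50},{"dx":0,"dy":0,"dz":0,"ax":0,"ay":0,"az":0,"hand":50},{"dx":0,"dy":0,"dz":0,"ax":0,"ay":0,"az":0,"hand":50},{"dx":0,"dy":0,"dz":0,"ax":0,"ay":0,"az":0,"hand":50},{"dx":0,"dy":0,"dz":0,"ax":0,"ay":0,"az":0,"hand":50},{"dx":0,"dy":0,"dz":-0.3,"ax":0,"ay":0,"az":0,"hand":50},{"dx":0,"dy":0,"dz":-0.7,"ax":0,"ay":0,"az":0,"hand":50},{"dx":0,"dy":0,"dz":-1,"ax":0,"ay":0,"az":0,"hand":50}]'
python3 -m handwheel '[{"dx":-0.2,"dy":0,"dz":-0.2,"ax":0,"ay":0,"az":0,"hand":50},{"dx":-0.5,"dy":0,"dz":-0.5,"ax":0,"ay":0,"az":0,"hand":50},{"dx":-0.7,"dy":0,"dz":-0.7,"ax":0,"ay":0,"az":0,"hand":50},{"dx":-0.7,"dy":0,"dz":-0.7,"ax":0,"ay":0,"az":0,"hand":50},{"dx":-0.7,"dy":0,"dz":-0.7,"ax":0,"ay":0,"az":0,"hand":50}]'
python3 - <<'E'
from h import *
S=st(); s=eyes.snapshot('wrist'); save(s,'w8')
cv2.imwrite('pics/w8z.png',cv2.resize(s['img'][0:260,180:460,::-1],None,fx=2.3,fy=2.3,interpolation=cv2.INTER_CUBIC))
E
```

```text
time: 39.17
tcp_pos: [566.1, -131.8, 47.3]
orientation: [-1.955, -2.457, -0.001]
ft_force: [-2.6, 3.9, 3.9]
gripper_width: 10.6
gripper_force: 79.7
{'time': 39.167, 'tcp_pos': [566.101, -131.77, 47.258], 'orientation': [-1.955, -2.457, -0.001], 'joint_pos': [-0.302, 0.526, 1.725, 0.002, 0.892, -0.53], 'ft_force': [-2.578, 3.88, 3.927], 'gripper_width': 10.603, 'gripper_force': 79.667}
rail xy -6.508689320150526 -72.45106058789146 yaw 1.7974234980226167 shift [-0.5 -0.5 -0. ]
[ 0.46835075  0.30174053 -1.51349514]
time: 39.83
tcp_pos: [566.5, -132.3, 148.7]
orientation: [1.952, 2.461, -0.0]
ft_force: [0.4, -0.7, -0.3]
gripper_width: 50.0
gripper_force: 0.0
time: 40.25
tcp_pos: [583.3, -201.7, 218.6]
orientation: [1.953, 2.457, 0.002]
ft_force: [0.3, -0.4, -0.5]
gripper_width: 49.9
gripper_force: 0.0
{'time': 40.25, 'tcp_pos': [583.296, -201.677, 218.632], 'orientation': [1.953, 2.457, 0.002], 'joint_pos': [-0.401, 0.383, 1.456, 0.0, 1.298, -0.629], 'ft_force': [0.259, -0.386, -0.534], 'gripper_width': 49.906, 'gripper_force': 0.0}
```

View pics/w8z.png

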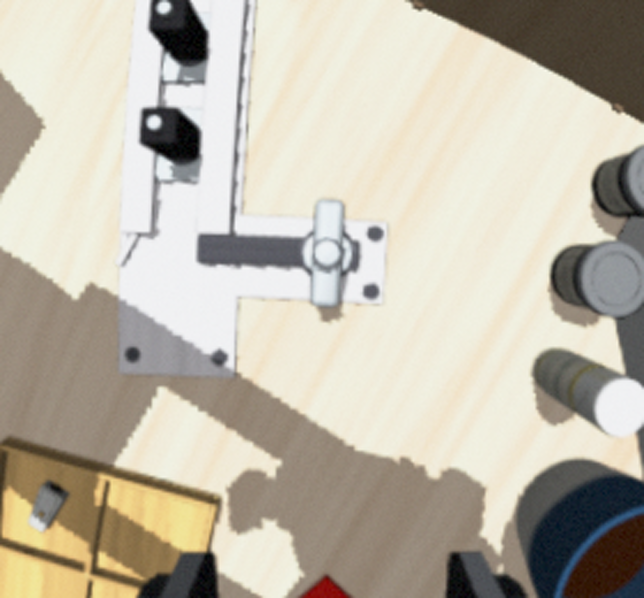

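Both mounts stand in the track with their feet beyond the mouth, at zoom px (180,150) and (183,50). The finger is down across the mouth at (198–310,250), and the wing lies along the rail again. The stop took 1.5 N m, so the nut is tight.

```bash
python3 -c "
from bench import robot
print(robot.close_job())"
```

```text
the job is handed in; nothing more can be done
None
```

The job is handed in: I undid the nut fully, slid both mounts upright into the track, turned the nut back to its stop and let go, and left the sharpener and battery in the tray.

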